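Put the batch's cups away and zero the tally counter

ROBOT

A 6-joint arm with a two-finger parallel gripper is mounted at the origin on the work surface. World frame = base frame: x ahead of the robot, y to its left, z up, the work surface at z = 0. Lengths are in m, angles in rad, forces in N, time in s.
With the tool pointing down it reaches from about 0.35 to 0.775 m from the base axis. Payload 7.3 kg.
Tool frame: the origin (TCP) lies midway between the tips of the shut fingers; the grasp point (between the pads) lies 19 mm behind it; z points along the fingers, y is the direction in which the jaws open and shut (so a half turn about z gives the same grasp; the last joint's range is limited). The gripper opens to 92 mm and grips with 3 to 60 N. Pads are 19 mm wide; open, the fingers measure 130 mm over their backs; the gripper's body (75 mm by 190 mm) begins 47 mm behind the grasp point.
Start: joints at [-1.454, 0.342, 1.524, -0, 1.275, -0.146], TCP at [0.136, -0.507, 0.227] pointing down, gripper open.
Joint ranges: [-2.53, 2.53], [-0.77, 2.02], [0.04, 2.7], [-1, 4.14], [0.28, 2.66], [-3.11, 3.11]. Speed limits (rad/s): [2.57, 2.57, 3.14, 3.14, 3.14, 3.14].

INTERFACE

Orientations are given as [roll, pitch, yaw] about the fixed x, y, z axes, in that order (R = Rz(yaw) Ry(pitch) Rx(roll)).
In Python, from cell import status, eyes, job gives the robot as it stands.
- The arm moves only by the tool jog_arm, never from a script. Its argument "series" is a list of rows, each a list of 3 entries, a list of its own where there are three numbers: the gripper command: -1 is shut, 1 is fully open, values between are in proportion, then the shift along the tool's x, y, z in m, then the turn, a rotation vector about the tool's x, y, z in rad. In form: [[grip, [x, y, z], [ax, ay, az]], ...]. A call has 1 to 12 rows; each row is the pose to reach, as a shift and turn from the pose commanded when the call began, along the tool's axes at that moment; what a row does not reach only later rows make up. A row lasts 1/12 s, in which the tool goes at most 41.7 mm and 7.16 degrees, less where a joint would pass 70% of its speed; a pose out of reach is approached as far as the arm can. A call with a gripper value outside its range is refused whole. The fingers move at their own pace and stop on an object; "squeeze" is the grip in N (left out, the last holds). Time passes only in rows, so rows that repeat a pose let the fingers close. It gives the time, the measured TCP pose, the force and the opening at its end, in the units of the state.
- status.observe(): the state, without advancing time (a new reading comes with each control period).
- eyes.read_camera(name): name is "scene" or "top" or "wrist"; returns a dict with "img" (384x512x3 uint8, red, green, blue), "range_z" (384x512 float32, m along the optical axis (not along the pixel's ray), 0 where there is no reading), "camera_matrix" (3x3 intrinsics, pixels), "T" (4x4, takes a point from camera to world coordinates); the wrist camera has in their place "tool_from_camera" (4x4, takes a point from camera to tool coordinates, whose origin is the TCP and whose axes are the flange's). Camera axes: x right, y down, z forward; pixel columns grow to the right and rows downward; lengths in m; the calibration is good to about 2 mm. The wrist camera is an equidistant fisheye: a pixel r from the principal point sees the ray r / f radians off the axis. A picture is of the moment at which its call begins: read the wrist's pose just before it.
- job.hand_in(): hands the job in, once; it reports no verdict.
The state is a dict: "time": time; "qpos": joint angles; "qvel": joint speeds; "joint_efforts": joint torques, N m; "tool_pos": TCP position; "tool_rot": TCP orientation; "contact_force": force on the tool from outside, world axes, zero at the start; "torque": the same for the moment, N m; "opening": finger opening in m.
Only numpy, scipy, OpenCV 4.12 (cv2) and the standard library are available. Lean on these libraries where they do the work, as an engineer would, in place of code of your own. Each camera call takes 0.05 s, during which the arm holds its last target.

TASK

Close out this batch: stand every white cup upright in the cabinet's open drawer and every blue cup upright in the red crate. With the white cups in it, push the drawer fully home until it seats at its detent, and only after that turn the tally counter's knob on top of the cabinet back, anticlockwise, right to its zero stop. Leave the other things on the bench where they are.

Things in the scene. Friction and masses are not known exactly. Their poses are not given: they have to be found in the camera images.
- cabinet: low grey cabinet fixed to the bench, 220 mm in x by 300 in y by 95 high; origin: centre of its underside. Its one blue-fronted drawer comes out of the face at x -110 mm (roughly toward the robot). On its top a green tally counter box, 90 mm in x by 110 in y, top 140 mm above the bench, centred 45 mm to -x of the cabinet's centre. Yawed up to 7 degrees.
- drawer (a joint): how far the drawer stands out, in m: 0 seated home on its stop, growing as it comes out along the cabinet's -x, up to 0.16. Starts 0.13 to 0.15. Drag about 1 N; from about 0.012 to 0.007 a sprung detent resists with 5 to 9 N; once past it (below 0.005) the detent pulls the drawer home and holds it there.
- drawer_floor (a point): centre of the drawer's inner floor (moves with it; axes as the cabinet's; 14 mm above the bench). The floor is 154 mm in x by 250 in y; side and rear walls rise 26 mm; the front panel's inner face is 80 mm to -x of this point and rises 52 mm above the floor. Only the part drawn out of the cabinet is open above; the opening clears 66 mm over the floor, so standing cups pass in.
- drawer_handle (a point): centre of the drawer's steel pull bar: 10 mm in x, 110 long in y, 16 high, 56 mm above the bench, 25 mm in front (-x) of the front panel's outer face, on two stubs 45 mm either side of its middle.
- counter (a joint): angle of the tally counter's reset knob, in rad: 0 at its zero stop, growing clockwise seen from above, up to 5.2. Starts 2.2 to 4.4. Back to zero is anticlockwise seen from above; friction of about 0.06 N m holds it where it is left, and a hard stop ends it at 0.
- counter_grip (a point): point on the knob's vertical axis at the height to grip. The black knob is an upright bar 42 mm long, 14 thick, its top 8 mm above this point, its foot 24 mm below on a round skirt 44 mm across over a white dial. At joint value 0 the bar lies along the cabinet's x axis, orange pointer toward -x at the red zero mark. This point's axes turn with the knob (x along the bar).
- crate_floor (a point): centre of the inner floor of a shallow red plastic crate fixed to the bench, 6 mm above the bench; inside 220 mm in x by 140 in y, walls 5 mm thick rising 39 mm above this floor; axes along its sides.
- mat: thin cork mat fixed to the bench, 290 mm (x) by 200 (y) by 3 mm, where the cups stand at the start; origin at the centre of its underside. Mat and crate are on opposite sides of the cabinet, either way round.
- white1: a white glazed ceramic cup without handle: upright open-topped cylinder, 44 mm across, 50 mm high, 3 mm walls, about 110 g; origin at the centre of its underside, z up through its mouth. May be absent (None). Starts upright on the cork mat.
- white2: a white glazed ceramic cup without handle: upright open-topped cylinder, 44 mm across, 50 mm high, 3 mm walls, about 110 g; origin at the centre of its underside, z up through its mouth. May be absent (None). Starts upright on the cork mat.
- white3: a white glazed ceramic cup without handle: upright open-topped cylinder, 44 mm across, 50 mm high, 3 mm walls, about 110 g; origin at the centre of its underside, z up through its mouth. May be absent (None). Starts upright on the cork mat.
- blue1: a blue glazed ceramic cup without handle: upright open-topped cylinder, 44 mm across, 50 mm high, 3 mm walls, about 110 g; origin at the centre of its underside, z up through its mouth. May be absent (None). Starts upright on the cork mat.
- blue2: a blue glazed ceramic cup without handle: upright open-topped cylinder, 44 mm across, 50 mm high, 3 mm walls, about 110 g; origin at the centre of its underside, z up through its mouth. May be absent (None). Starts upright on the cork mat.
- blue3: a blue glazed ceramic cup without handle: upright open-topped cylinder, 44 mm across, 50 mm high, 3 mm walls, about 110 g; origin at the centre of its underside, z up through its mouth. May be absent (None). Starts upright on the cork mat.
- saucer: bystander: small white saucer 90 mm across, 14 high, loose; origin under its centre
- stamp: bystander: stamp, rubber foot 50 x 30 mm with a wooden grip, 47 mm high, loose; origin under its centre
- tape_roll: bystander: roll of amber tape 84 mm across, 48 high, lying flat, loose; origin under its centre
- marker: bystander: marker pen 120 mm long, 15 thick, lying along its x, loose; origin under its middle
There are look-alikes about, which are no part of the job. Leave any orange or purple look-alike of the white3 alone.

How it is judged:
On the way, in this order (a step that is already met when the one before it is completed fails the run):
1. every white cup stands upright in the drawer and the drawer is seated fully home (counter not yet at zero) (x of white1 in the frame of drawer_floor between -0.075 and 0.075 m and y of white1 in the frame of drawer_floor between -0.12 and 0.12 m and z of white1 in the frame of drawer_floor between -0.01 and 0.012 m and angle between each of white1, white2, white3's own z axis and vertical below 0.2 rad and x of white2 in the frame of drawer_floor between -0.075 and 0.075 m and y of white2 in the frame of drawer_floor between -0.12 and 0.12 m and z of white2 in the frame of drawer_floor between -0.01 and 0.012 m and x of white3 in the frame of drawer_floor between -0.075 and 0.075 m and y of white3 in the frame of drawer_floor between -0.12 and 0.12 m and z of white3 in the frame of drawer_floor between -0.01 and 0.012 m and value of joint drawer below 0.004 m), for 0.3 s.
2. with the drawer home, the counter knob is turned back to its zero stop (value of joint drawer below 0.004 m and value of joint counter below 0.08 rad), for 0.3 s.
At the end, for the whole second after the job is handed in: Every white cup present stands upright (within 0.2 rad) on the drawer's floor, every blue cup present stands upright on the crate's floor, the drawer is seated (joint below 4 mm), the counter knob is at its zero stop (below 0.08 rad), and the cups are at rest (all of step 2 and x of white1 in the frame of drawer_floor between -0.075 and 0.075 m and y of white1 in the frame of drawer_floor between -0.12 and 0.12 m and z of white1 in the frame of drawer_floor between -0.01 and 0.012 m and angle between each of white1, white2, white3, blue1, blue2, blue3's own z axis and vertical below 0.2 rad and x of white2 in the frame of drawer_floor between -0.075 and 0.075 m and y of white2 in the frame of drawer_floor between -0.12 and 0.12 m and z of white2 in the frame of drawer_floor between -0.01 and 0.012 m and x of white3 in the frame of drawer_floor between -0.075 and 0.075 m and y of white3 in the frame of drawer_floor between -0.12 and 0.12 m and z of white3 in the frame of drawer_floor between -0.01 and 0.012 m and x of blue1 in the frame of crate_floor between -0.105 and 0.105 m and y of blue1 in the frame of crate_floor between -0.065 and 0.065 m and z of blue1 in the frame of crate_floor between -0.01 and 0.012 m and x of blue2 in the frame of crate_floor between -0.105 and 0.105 m and y of blue2 in the frame of crate_floor between -0.065 and 0.065 m and z of blue2 in the frame of crate_floor between -0.01 and 0.012 m and x of blue3 in the frame of crate_floor between -0.105 and 0.105 m and y of blue3 in the frame of crate_floor between -0.065 and 0.065 m and z of blue3 in the frame of crate_floor between -0.01 and 0.012 m and linear speed of each of white1, white2, white3, blue1, blue2, blue3 below 0.02 m/s); the robot touches nothing.
It fails at once if a bystander (saucer, stamp, tape roll or marker) is pushed more than 5 cm from its place (distance of any of saucer, stamp, tape_roll, marker from where it was at the start of the episode above 0.05 m).
Of white1, white2, white3 only 2 to 3 are there at a start; the rules pass over those that are not, and their reading is None.
Of blue1, blue2, blue3 only 2 to 3 are there at a start; the rules pass over those that are not, and their reading is None.
At some moment in a run one of white1, white2, white3, blue1, blue2, blue3 may be knocked a few centimetres aside while the robot is not near it.
It also fails if it takes over 210 s, if anything falls off the work surface, if the arm or the gripper's body presses on something with over 40 N, if the wrist force passes 120 N, or if a joint passes its speed limit or range.

## Working session

There is one attempt and no reset: what is moved stays moved. The work goes in short steps, Python scripts to look and compute and a tool call to move; the robot and the scene stay as the last step left them, time stands still between calls to the robot, and variables do not carry over. Pictures are saved under pics/ and viewed, and the job is handed in when it is done.

Besides the shell and the picture viewer there is one more tool, called after ">>>" by a JSON object that holds its "name" and its "arguments". jog_arm: Moves the arm, as the interface text tells. Its arguments: {"type":"object","properties":{"series":{"type":"array","items":{"type":"array"}},"squeeze":{"type":"number"}},"required":["series"]}

```bash
ls; mkdir -p pics
python3 - <<'E'
from cell import status, eyes
import cv2
print(status.observe())
for n in ("scene","top","wrist"):
    d=eyes.read_camera(n); cv2.imwrite(f"pics/{n}0.png",d["img"][:,:,::-1])
    print(n,d["camera_matrix"],d.get("T",d.get("tool_from_camera")))
E
```

```text
pics
{'time': 0.0, 'qpos': array([-1.45399434e+00,  3.42746651e-01,  1.52504830e+00,  1.65092625e-05,
        1.27538695e+00, -1.46007695e-01]), 'qvel': array([-0.00036424,  0.00040901,  0.00032551, -0.00026076, -0.0008396 ,
       -0.00096809]), 'joint_efforts': array([ 5.59446198e-04, -4.31247389e+01, -2.44220996e+01,  7.17154378e-02,
        5.60637563e-02, -1.50032861e-04]), 'tool_pos': array([ 0.13636555, -0.50654811,  0.22602163]), 'tool_rot': array([-3.14002260e+00, -2.46838489e-04,  2.62804668e-01]), 'contact_force': array([-0.25342839, -0.14339824, -0.1098287 ]), 'torque': array([-0.00237842,  0.00602455,  0.00831036]), 'opening': 0.0917823810866473}
scene [[445.02232812   0.         257.62228277]
 [  0.         445.02232812 190.88151436]
 [  0.           0.           1.        ]] [[-0.61637503  0.67918479 -0.39848442  1.08910152]
 [ 0.78744023  0.53447227 -0.30704604  0.41419589]
 [ 0.00443787 -0.50303818 -0.86425279  1.31481781]
 [ 0.          0.          0.          1.        ]]
top [[429.79160771   0.         257.48037634]
 [  0.         429.79160771 195.3813967 ]
 [  0.           0.           1.        ]] [[-0.13412588 -0.96896223  0.20765944  0.3255538 ]
 [-0.99096282  0.13151029 -0.02641468  0.02709185]
 [-0.00171452 -0.20932567 -0.97784448  1.17568988]
 [ 0.          0.          0.          1.        ]]
wrist [[297.31863964   0.         253.77973649]
 [  0.         297.31863964 196.52726445]
 [  0.           0.           1.        ]] [[ 1.18177021e-03 -9.64655658e-01 -2.63511033e-01  7.00962609e-02]
 [ 9.99998913e-01  1.37222768e-03 -5.38718502e-04  1.12002478e-03]
 [ 8.81274985e-04 -2.63510110e-01  9.64656232e-01 -1.58367958e-01]
 [ 0.00000000e+00  0.00000000e+00  0.00000000e+00  1.00000000e+00]]
```

View pics/top0.png

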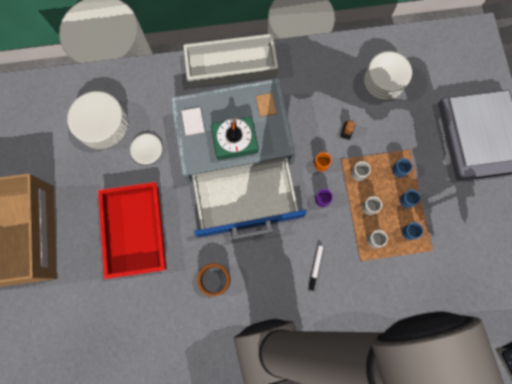

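View pics/scene0.png

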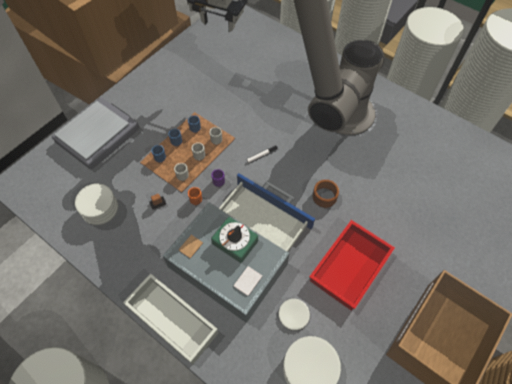

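View pics/wrist0.png

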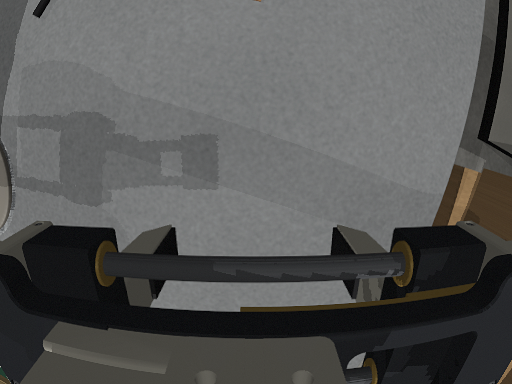

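```bash
cat > h.py <<'E'
import numpy as np, cv2
from cell import status, eyes
def cloud(n):
    d=eyes.read_camera(n); K=d["camera_matrix"]; z=d["range_z"]
    v,u=np.indices(z.shape)
    P=np.stack([(u-K[0,2])/K[0,0]*z,(v-K[1,2])/K[1,1]*z,z],-1)
    W=P@d["T"][:3,:3].T+d["T"][:3,3]; W[z==0]=np.nan
    return d["img"],W,d
def comps(m,W,mn=12):
    n,l,s,c=cv2.connectedComponentsWithStats(m.astype(np.uint8))
    out=[]
    for i in range(1,n):
        if s[i,4]>=mn:
            p=W[l==i]; out.append((c[i].round(0),s[i,4],p))
    return out
def circ(p,r=None):
    # rim fit : min enclosing circle of xy
    c,rr=cv2.minEnclosingCircle(p[:,:2].astype(np.float32)); return np.array(c),rr
def cups(n):
    img,W,d=cloud(n); hsv=cv2.cvtColor(img,cv2.COLOR_RGB2HSV)
    X,Y,Z=W[...,0],W[...,1],W[...,2]
    res=[]
    m=(Z>0.042)&(Z<0.085)&(X>0.2)&(X<0.85)&(abs(Y)<0.6)
    for c,a,p in comps(m,W):
        (q,r)=circ(p)
        if r<0.035:
            hh=hsv[int(c[1]),int(c[0])]
            res.append((c,a,q.round(4),round(r,4),round(np.nanmax(p[:,2]),4),hh))
    return res
E
python3 - <<'E'
from h import *
for n in("top","scene"):
    print(n)
    for r in cups(n): print(*r)
    img,W,d=cloud(n); hsv=cv2.cvtColor(img,cv2.COLOR_RGB2HSV)
    X,Y,Z=W[...,0],W[...,1],W[...,2]
    H,S,V=hsv[...,0],hsv[...,1],hsv[...,2]
    red=((H<6)|(H>174))&(S>180)&(V>80)
    def rect(m,name):
        p=W[m]; p=p[np.isfinite(p).all(1)]
        if len(p)<5: print(name,len(p));return
        r=cv2.minAreaRect(p[:,:2].astype(np.float32)); print(name,len(p),np.round(r[0],4),np.round(r[1],4),round(r[2],2),"z",np.percentile(p[:,2],[2,50,98]).round(4))
    rect(red&(Z>0.035)&(Z<.06)&(Y>0.05),"crate rim")
    rect(red&(Z<0.015)&(Y>0.05),"crate floor")
    cab=(Z>0.085)&(Z<0.105)&(X>.4)&(X<.9)&(abs(Y)<.3)
    rect(cab,"cab top")
    rect((Z>0.13)&(Z<0.15)&(X>.4)&(X<.9)&(abs(Y)<.3),"counter top")
    rect((H>100)&(H<125)&(S>150)&(Z>0.05)&(Z<.075)&(X>.3)&(Y>-.15)&(Y<.2),"drawer front top")
    rect((H>5)&(H<20)&(S>90)&(Z<0.008)&(Z>-.01)&(Y<-.1)&(X>.2)&(X<.8),"mat")
    rect((Z>0.148)&(Z<0.20)&(X>.5)&(X<.8)&(abs(Y)<.2),"knob")
E
```

```text
top
[350. 126.] 77 [ 0.7275 -0.285 ] 0.0157 0.0552 [ 13 166 163]
[323. 160.] 78 [ 0.6388 -0.1941] 0.0221 0.0545 [ 13 246 112]
[292. 158.] 22 [ 0.6559 -0.109 ] 0.0074 0.0822 [101  22  94]
[404. 166.] 106 [ 0.5916 -0.4072] 0.0225 0.0576 [105 137  56]
[362. 170.] 95 [ 0.5976 -0.2933] 0.0225 0.06 [ 21  18 100]
[187. 177.] 26 [0.636  0.1753] 0.0091 0.0837 [95 16 94]
[324. 196.] 74 [ 0.5375 -0.181 ] 0.0227 0.0559 [140 174  72]
[412. 197.] 108 [ 0.5039 -0.4113] 0.0227 0.0586 [106 132  58]
[373. 204.] 99 [ 0.499  -0.3044] 0.0221 0.0584 [ 23  20 101]
[415. 230.] 103 [ 0.4162 -0.3996] 0.0227 0.0612 [105 134  59]
[378. 238.] 96 [ 0.4076 -0.3021] 0.0223 0.0592 [ 21  18 102]
crate rim 1111 [0.5216 0.3417] [0.2371 0.1587] 0.65 z [0.0373 0.0457 0.0502]
crate floor 3841 [0.5231 0.3406] [0.2171 0.146 ] 0.36 z [0.0024 0.0071 0.0124]
cab top 7271 [0.7534 0.0405] [0.2236 0.301 ] 3.18 z [0.0917 0.0966 0.1032]
counter top 1261 [0.7075 0.0379] [0.0914 0.1101] 3.23 z [0.1343 0.1426 0.1491]
drawer front top 445 [0.4928 0.0267] [0.0104 0.2892] 3.19 z [0.0524 0.0664 0.0711]
mat 5228 [ 0.5186 -0.3162] [0.319 0.
[... 486 characters left out ...]
62 [ 0.5384 -0.1825] 0.0232 0.0559 [140  84  67]
[194. 193.] 62 [ 0.6396 -0.1957] 0.0238 0.0571 [ 10 157 101]
[155. 197.] 55 [ 0.7289 -0.2845] 0.0157 0.0547 [ 12 143 161]
[443. 284.] 72 [0.4258 0.5849] 0.0149 0.0846 [14 88 78]
crate rim 622 [0.522 0.341] [0.2381 0.1529] 0.76 z [0.0406 0.0456 0.0508]
crate floor 2332 [0.515  0.3389] [0.2032 0.1393] 0.51 z [0.0013 0.0068 0.0125]
cab top 6034 [0.7525 0.0375] [0.2216 0.304 ] 3.24 z [0.0903 0.0962 0.1031]
counter top 952 [0.7076 0.0363] [0.0929 0.1108] 3.04 z [0.1334 0.1423 0.1489]
drawer front top 1
mat 2259 [ 0.4284 -0.7982] [1.2956 0.313 ] 80.21 z [-0.0043  0.0038  0.0077]
knob 197 [0.7093 0.0376] [0.0766 0.0682] 63.05 z [0.1482 0.1625 0.1858]
```

Run:
```python
from h import *
d=eyes.read_camera("top"); i=d["img"][:,:,::-1]
cv2.imwrite("pics/t1.png",cv2.resize(i[80:250,160:440],None,fx=2.8,fy=2.8,interpolation=cv2.INTER_CUBIC))
```

```text
(no output)
```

View pics/t1.png

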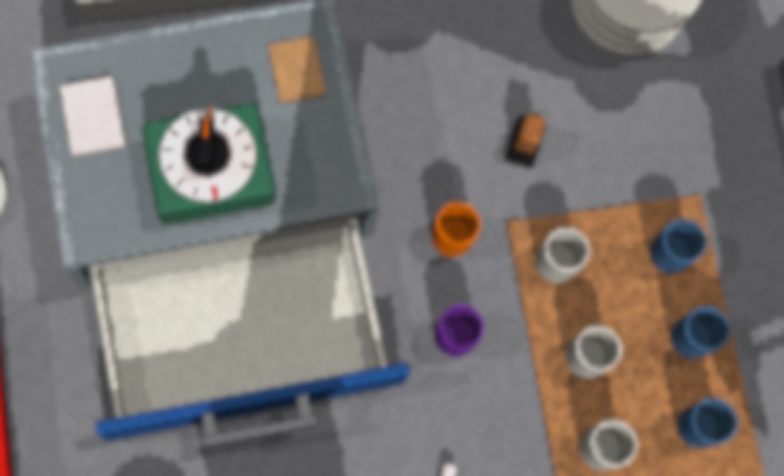

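>>> {"name": "jog_arm", "arguments": {"series": [[0.6,[0.314,-0.126,0.1],[0,0,0.263]],[0.6,[0.314,-0.126,0.1],[0,0,0.263]],[0.6,[0.314,-0.126,0.1],[0,0,0.263]],[0.6,[0.314,-0.126,0.1],[0,0,0.263]],[0.6,[0.314,-0.126,0.1],[0,0,0.263]],[0.6,[0.314,-0.126,0.1],[0,0,0.263]],[0.6,[0.314,-0.126,0.1],[0,0,0.263]],[0.6,[0.314,-0.126,0.1],[0,0,0.263]],[0.6,[0.314,-0.126,0.1],[0,0,0.263]],[0.6,[0.314,-0.126,0.1],[0,0,0.263]],[0.6,[0.314,-0.126,0.1],[0,0,0.263]],[0.6,[0.314,-0.126,0.1],[0,0,0.263]]], "squeeze": 15}}

```text
time: 1.4
tool_pos: [0.4067, -0.3041, 0.1269]
tool_rot: [3.141, 0.0, 0.0]
contact_force: [-0.8, -0.3, 0.5]
opening: 0.0736
```

Run:
```python
from h import *
for n in("top","scene"):
    print(n)
    for r in cups(n): print(*r)
d=eyes.read_camera("wrist"); cv2.imwrite("pics/w1.png",d["img"][:,:,::-1])
```

```text
top
[350. 125.] 75 [ 0.7284 -0.2842] 0.0154 0.053 [ 12 163 122]
[323. 160.] 79 [ 0.6397 -0.1945] 0.0229 0.0556 [ 13 247 120]
[292. 158.] 24 [ 0.6548 -0.1084] 0.0072 0.0841 [ 99  18 102]
[404. 166.] 108 [ 0.5922 -0.4084] 0.0237 0.0598 [104 128  60]
[362. 169.] 93 [ 0.5976 -0.2934] 0.0226 0.0605 [ 17  18 102]
[187. 177.] 23 [0.6351 0.1745] 0.0088 0.084 [ 99  18 101]
[325. 196.] 77 [ 0.5379 -0.1805] 0.0221 0.0545 [139 168  76]
[373. 205.] 97 [ 0.4988 -0.3046] 0.0222 0.0587 [ 23  19 109]
scene
[193. 120.] 74 [ 0.4163 -0.4028] 0.0255 0.062 [107  56  64]
[215. 132.] 69 [ 0.4064 -0.3015] 0.0254 0.0607 [27 23 99]
[174. 134.] 77 [ 0.5038 -0.414 ] 0.0245 0.0595 [107  65  71]
[197. 148.] 72 [ 0.4985 -0.3066] 0.0239 0.0587 [ 24  25 103]
[157. 150.] 74 [ 0.5916 -0.4083] 0.0245 0.058 [106  61  71]
[180. 169.] 76 [ 0.601  -0.2959] 0.025 0.0624 [24 26 99]
[217. 174.] 58 [ 0.5392 -0.1833] 0.0251 0.0562 [140  92  75]
[194. 192.] 64 [ 0.6401 -0.1973] 0.0227 0.0565 [ 10 159 111]
[155. 197.] 49 [ 0.7275 -0.2855] 0.0158 0.0559 [ 12 130 120]
[443. 284.] 74 [0.4239 0.5852] 0.0147 0.0835 [14 85 81]
```

View pics/w1.png

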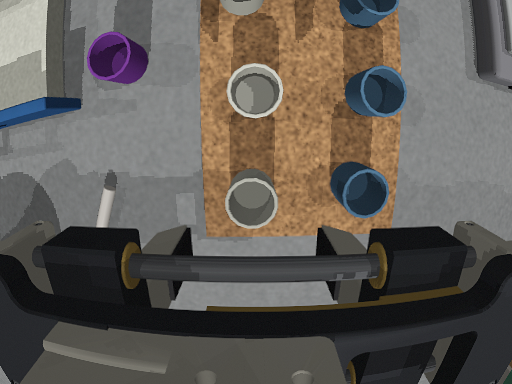

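>>> {"name": "jog_arm", "arguments": {"series": [[0.6,[0,-0.001,0.04],[0,0,0]],[0.6,[0,-0.001,0.075],[0,0,0]],[0.6,[0,-0.001,0.1],[0,0,0]],[0.6,[0,-0.001,0.108],[0,0,0]],[0.6,[0,-0.001,0.108],[0,0,0]],[-0.4,[0,-0.001,0.108],[0,0,0]],[-0.4,[0,-0.001,0.108],[0,0,0]],[-0.4,[0,-0.001,0.108],[0,0,0]],[-0.4,[0,-0.001,0.108],[0,0,0]],[-0.4,[0,-0.001,0.08],[0,0,0]],[-0.4,[0,-0.001,0.04],[0,0,0]],[-0.4,[0,-0.001,0],[0,0,0]]]}}

```text
time: 2.55
tool_pos: [0.4063, -0.3021, 0.1279]
tool_rot: [-3.14, 0.001, -0.0]
contact_force: [0.2, -0.8, -1.0]
opening: 0.0425
```

>>> {"name": "jog_arm", "arguments": {"series": [[-0.4,[0.141,-0.26,0],[0,0,0]],[-0.4,[0.141,-0.26,0],[0,0,0]],[-0.4,[0.141,-0.26,0],[0,0,0]],[-0.4,[0.141,-0.26,0],[0,0,0]],[-0.4,[0.141,-0.26,0],[0,0,0]],[-0.4,[0.141,-0.26,0],[0,0,0]],[-0.4,[0.141,-0.26,0],[0,0,0]],[-0.4,[0.141,-0.26,0],[0,0,0]],[-0.4,[0.141,-0.26,0.03],[0,0,0]],[-0.4,[0.141,-0.26,0.04],[0,0,0]],[-0.4,[0.141,-0.26,0.04],[0,0,0]]]}}

```text
time: 3.47
tool_pos: [0.5456, -0.0425, 0.0844]
tool_rot: [-3.141, 0.006, -0.0]
contact_force: [-0.3, 0.2, -0.7]
opening: 0.0426
```

Run:
```python
from h import *
d=eyes.read_camera("wrist"); cv2.imwrite("pics/w2.png",d["img"][:,:,::-1])
d=eyes.read_camera("scene"); cv2.imwrite("pics/s2.png",cv2.resize(d["img"][150:300,150:380,::-1],None,fx=3,fy=3))
```

```text
(no output)
```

View pics/w2.png

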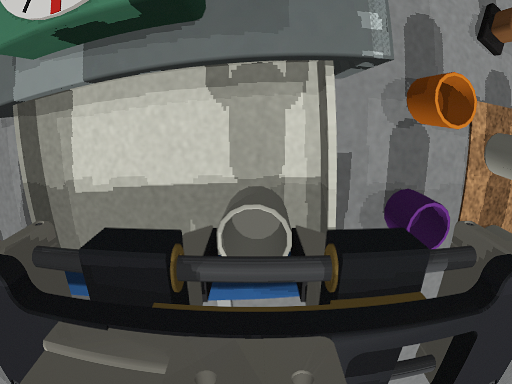

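View pics/s2.png

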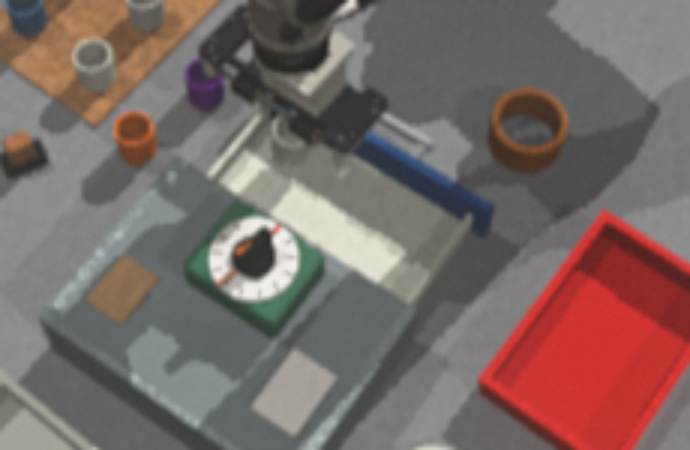

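>>> {"name": "jog_arm", "arguments": {"series": [[-0.4,[0,0,0.03],[0,0,0]],[-0.4,[0,0,0.046],[0,0,0]],[-0.4,[0,0,0.05],[0,0,0]],[-0.4,[0,0,0.05],[0,0,0]]]}}

```text
time: 3.9
tool_pos: [0.5509, -0.0457, 0.0396]
tool_rot: [3.138, -0.007, -0.002]
contact_force: [0.2, -4.7, 5.6]
opening: 0.0437
```

Run:
```python
from h import *
print(status.observe()["tool_pos"],status.observe()["contact_force"])
d=eyes.read_camera("wrist"); cv2.imwrite("pics/w3.png",d["img"][:,:,::-1])
d=eyes.read_camera("scene"); cv2.imwrite("pics/s3.png",cv2.resize(d["img"][170:250,210:320,::-1],None,fx=6,fy=6,interpolation=cv2.INTER_CUBIC))
print(status.observe()["tool_pos"],status.observe()["contact_force"])
```

```text
[ 0.55092359 -0.04566573  0.03956555] [ 0.1537851  -4.67285266  5.55960748]
[ 0.55052683 -0.04522616  0.03958302] [ 0.53262915 -3.69647378  5.79572907]
```

View pics/w3.png

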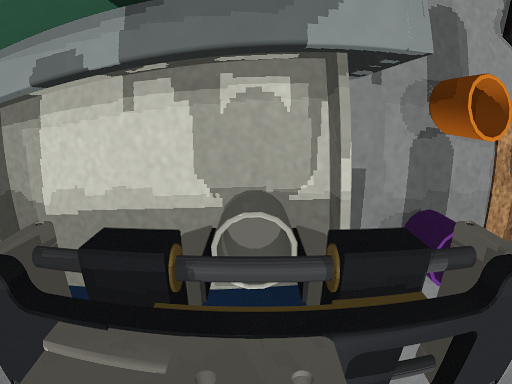

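View pics/s3.png

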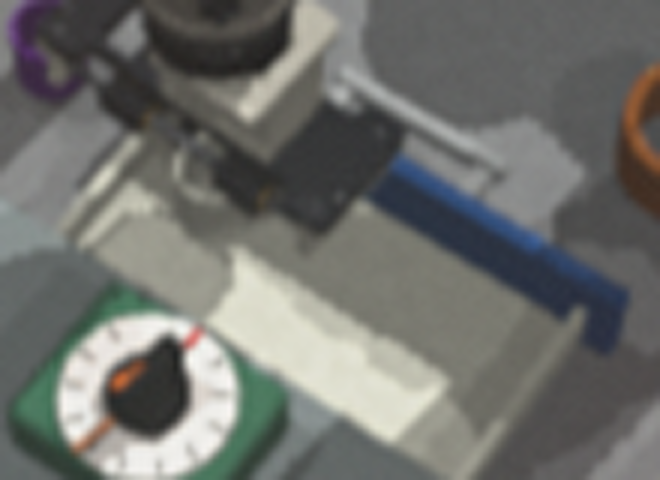

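```bash
cat >> h.py <<'E'
from scipy.spatial.transform import Rotation as Ro
def wcloud():
    s=status.observe(); d=eyes.read_camera("wrist"); K=d["camera_matrix"]; z=d["range_z"]
    v,u=np.indices(z.shape); x=(u-K[0,2])/K[0,0]; y=(v-K[1,2])/K[1,1]; th=np.hypot(x,y)
    t=np.tan(np.minimum(th,1.5))/np.maximum(th,1e-9)
    P=np.stack([x*t*z,y*t*z,z],-1)
    T=d["tool_from_camera"]; P=P@T[:3,:3].T+T[:3,3]
    R=Ro.from_euler("xyz",s["tool_rot"]).as_matrix(); W=P@R.T+s["tool_pos"]
    W[(z==0)|(th>1.4)]=np.nan
    return d["img"],W,d,P
E
python3 - <<'E'
from h import *
img,W,d,P=wcloud()
for (u,v) in [(253,214),(253,218),(218,240),(295,240),(255,225),(255,240),(253,195),(253,170),(150,150),(335,150),(345,150),(335,200),(345,200),(290,150),(253,50),(253,60),(315,200),(318,210),(250,290),(440,230)]:
    print(u,v,img[v,u],W[v,u].round(4))
E
```

```text
253 214 [159 159 149] [ 0.576  -0.0461  0.0654]
253 218 [98 97 91] [ 0.5582 -0.046   0.0199]
218 240 [151 151 141] [ 0.5623 -0.0289  0.0648]
295 240 [146 146 136] [ 0.5615 -0.0669  0.0632]
255 225 [103 102  95] [ 0.5536 -0.0473  0.0201]
255 240 [102 102  95] [ 0.5432 -0.0473  0.0203]
253 195 [76 75 70] [ 0.5766 -0.0461  0.0323]
253 170 [142 142 132] [ 0.588  -0.046   0.0135]
150 150 [187 187 176] [0.6021 0.0201 0.0152]
335 150 [89 89 81] [ 0.6028 -0.0944  0.0277]
345 150 [146 146 136] [ 0.6042 -0.0967  0.0402]
335 200 [73 73 67] [ 0.5721 -0.0963  0.0274]
345 200 [157 157 146] [ 0.5757 -0.0986  0.0402]
290 150 [150 151 141] [ 0.601  -0.0689  0.0158]
253 50 [38 42 41] [ 0.6465 -0.0462  0.0861]
253 60 [107 107  99] [ 0.657  -0.0461  0.0146]
315 200 [98 99 90] [ 0.5688 -0.0862  0.0155]
318 210 [104 105  97] [nan nan nan]
250 290 [14 29 51] [ 0.503  -0.0438  0.0179]
440 230 [40 19 51] [ 0.5543 -0.1707  0.0393]
```

>>> {"name": "jog_arm", "arguments": {"series": [[-0.4,[0,0,-0.005],[0,0,0]],[0.17,[0,0,-0.005],[0,0,0]],[0.17,[0,0,-0.005],[0,0,0]],[0.17,[0,0,-0.005],[0,0,0]],[0.17,[0,0,-0.005],[0,0,0]],[0.17,[0,0,-0.005],[0,0,0]],[0.17,[0,0,-0.03],[0,0,0]],[0.17,[0,0,-0.06],[0,0,0]],[0.6,[0,0,-0.09],[0,0,0]],[0.6,[0,0,-0.09],[0,0,0]],[0.6,[0,0,-0.09],[0,0,0]]]}}

```text
time: 4.97
tool_pos: [0.5489, -0.0428, 0.1282]
tool_rot: [3.141, -0.004, 0.0]
contact_force: [0.5, 0.7, -0.6]
opening: 0.069
```

Run:
```python
from h import *
img,W,d,P=wcloud()
cv2.imwrite("pics/w4.png",img[:,:,::-1]); print(status.observe()["tool_pos"])
for n in("top","scene"):
    print(n)
    for r in cups(n):
        print(*r)
```

```text
[ 0.54785964 -0.04266538  0.12673292]
top
[350. 126.] 75 [ 0.7281 -0.2849] 0.0161 0.0532 [ 13 164 179]
[326. 160.] 53 [ 0.6397 -0.1939] 0.0225 0.0543 [ 13 248 104]
[404. 166.] 109 [ 0.5922 -0.4078] 0.0226 0.0584 [105 127  62]
[362. 169.] 95 [ 0.5983 -0.2932] 0.0222 0.0581 [ 19  19 105]
[467. 171.] 30 [ 0.5591 -0.579 ] 0.0148 0.0454 [129  17 148]
[187. 177.] 28 [0.6353 0.175 ] 0.0093 0.0845 [102  26  50]
[327. 196.] 59 [ 0.5378 -0.1806] 0.0219 0.0561 [140 170  69]
[412. 197.] 104 [ 0.5036 -0.4107] 0.0233 0.0582 [105 125  63]
[373. 205.] 94 [ 0.499  -0.3052] 0.0223 0.0586 [ 20  20 112]
[415. 230.] 101 [ 0.4165 -0.399 ] 0.022 0.0587 [105 131  66]
scene
[193. 120.] 73 [ 0.4166 -0.3991] 0.0245 0.058 [107  56  73]
[174. 134.] 73 [ 0.5015 -0.412 ] 0.0253 0.0592 [108  49  68]
[197. 148.] 72 [ 0.4971 -0.3077] 0.0239 0.0588 [23 24 95]
[157. 150.] 76 [ 0.5916 -0.4093] 0.0253 0.0581 [106  58  75]
[180. 169.] 72 [ 0.5988 -0.2953] 0.0239 0.059 [ 24  25 103]
[217. 175.] 63 [ 0.5384 -0.1818] 0.0232 0.056 [144  95  67]
[246. 179.] 25 [ 0.5016 -0.0888] 0.026 0.071 [109 139 119]
[244. 183.] 14 [ 0.5087 -0.0882] 0.017 0.054 [111  64  64]
[194. 193.] 70 [ 0.6385 -0.1962] 0.0235 0.055 [ 10 161 109]
[155. 197.] 54 [ 0.7281 -0.286 ] 0.0159 0.0549 [ 13 140 173]
[246. 199.] 113 [ 0.5547 -0.0447] 0.023 0.0701 [ 30  20 104]
[443. 284.] 72 [0.4249 0.5852] 0.0149 0.0848 [14 88 84]
```

View pics/w4.png

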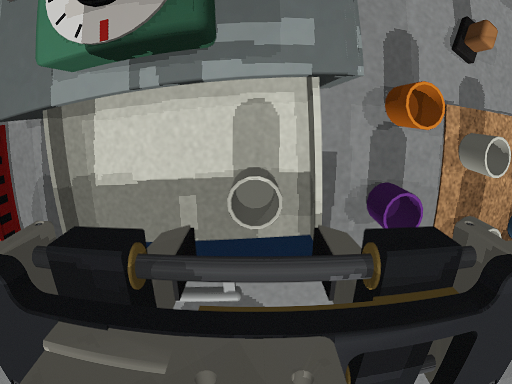

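>>> {"name": "jog_arm", "arguments": {"series": [[0.6,[-0.049,0.262,0],[0,0,0]],[0.6,[-0.049,0.262,0],[0,0,0]],[0.6,[-0.049,0.262,0],[0,0,0]],[0.6,[-0.049,0.262,0],[0,0,0]],[0.6,[-0.049,0.262,0],[0,0,0]],[0.6,[-0.049,0.262,0],[0,0,0]],[0.6,[-0.049,0.262,0],[0,0,0]],[0.6,[-0.049,0.262,0.02],[0,0,0]],[0.6,[-0.049,0.262,0.055],[0,0,0]],[0.6,[-0.049,0.262,0.09],[0,0,0]],[0.6,[-0.049,0.262,0.108],[0,0,0]],[0.6,[-0.049,0.262,0.108],[0,0,0]]]}}

```text
time: 6.12
tool_pos: [0.4954, -0.3022, 0.0128]
tool_rot: [-3.134, 0.009, -0.001]
contact_force: [-1.5, 0.2, 1.0]
opening: 0.0735
```

>>> {"name": "jog_arm", "arguments": {"series": [[-0.4,[0,0,0],[0,0,0]],[-0.4,[0,0,0],[0,0,0]],[-0.4,[0,0,0],[0,0,0]],[-0.4,[0,0,0],[0,0,0]],[-0.4,[0,0,0],[0,0,0]],[-0.4,[0,0,0],[0,0,0]],[-0.4,[0,0,0],[0,0,0]]]}}

```text
time: 6.7
tool_pos: [0.4995, -0.3052, 0.02]
tool_rot: [3.14, -0.002, -0.0]
contact_force: [-1.3, 1.1, 6.5]
opening: 0.0436
```

>>> {"name": "jog_arm", "arguments": {"series": [[-0.4,[0,0,-0.03],[0,0,0]],[-0.4,[0,0,-0.07],[0,0,0]],[-0.4,[0,0,-0.11],[0,0,0]],[-0.4,[0.01,-0.04,-0.11],[0,0,0]],[-0.4,[0.084,-0.335,-0.11],[0,0,0]],[-0.4,[0.084,-0.335,-0.11],[0,0,0]],[-0.4,[0.084,-0.335,-0.11],[0,0,0]],[-0.4,[0.084,-0.335,-0.11],[0,0,0]],[-0.4,[0.084,-0.335,-0.11],[0,0,0]],[-0.4,[0.084,-0.335,-0.11],[0,0,0]],[-0.4,[0.084,-0.335,-0.11],[0,0,0]],[-0.4,[0.084,-0.335,-0.11],[0,0,0]]]}}

```text
time: 7.7
tool_pos: [0.5833, 0.0357, 0.1287]
tool_rot: [-3.14, -0.0, 0.004]
contact_force: [-0.4, 0.2, -2.2]
opening: 0.0439
```

>>> {"name": "jog_arm", "arguments": {"series": [[-0.4,[0,0,0.035],[0,0,0]],[-0.4,[0,0,0.065],[0,0,0]],[-0.4,[0,0,0.085],[0,0,0]],[-0.4,[0,0,0.092],[0,0,0]],[-0.4,[0,0,0.092],[0,0,0]],[-0.4,[0,0,0.092],[0,0,0]]]}}

```text
time: 8.2
tool_pos: [0.5834, 0.0298, 0.0373]
tool_rot: [3.141, -0.001, -0.001]
contact_force: [0.4, -0.7, -0.8]
opening: 0.0438
```

>>> {"name": "jog_arm", "arguments": {"series": [[-0.4,[0,0,0.006],[0,0,0]],[-0.4,[0,0,0.006],[0,0,0]],[0.17,[0,0,0.006],[0,0,0]],[0.17,[0,0,0.006],[0,0,0]],[0.17,[0,0,0.006],[0,0,0]],[0.17,[0,0,0.006],[0,0,0]],[0.17,[0,0,0.0],[0,0,0]],[0.17,[0,0,-0.03],[0,0,0]],[0.3,[0,0,-0.06],[0,0,0]],[0.6,[0,0,-0.09],[0,0,0]],[0.6,[0,0,-0.09],[0,0,0]],[0.6,[0,0,-0.09],[0,0,0]]]}}

```text
time: 9.2
tool_pos: [0.5842, 0.0302, 0.1292]
tool_rot: [3.141, -0.005, -0.0]
contact_force: [-0.7, 0.2, -0.6]
opening: 0.0718
```

Run:
```python
from h import *
img,W,d,P=wcloud()
cv2.imwrite("pics/w5.png",img[:,:,::-1]); print(status.observe()["tool_pos"])
for n in("top","scene"):
    print(n)
    for r in cups(n):
        print(*r)
```

```text
[0.5830528  0.0302194  0.12737799]
top
[350. 126.] 75 [ 0.7285 -0.2842] 0.0159 0.0539 [ 13 163 178]
[323. 160.] 82 [ 0.6388 -0.1942] 0.0219 0.056 [ 13 245 123]
[292. 158.] 24 [ 0.6556 -0.1088] 0.0072 0.0841 [101  19 105]
[404. 166.] 110 [ 0.5926 -0.4073] 0.0232 0.0584 [104 134  61]
[362. 169.] 99 [ 0.5984 -0.2934] 0.0229 0.0579 [ 19  19 105]
[187. 177.] 23 [0.6352 0.1746] 0.0088 0.0837 [105  20  50]
[279. 195.] 32 [ 0.5537 -0.0555] 0.0176 0.0684 [ 23  19 109]
[325. 197.] 78 [ 0.5373 -0.1803] 0.0221 0.0558 [139 171  79]
[412. 197.] 111 [ 0.5042 -0.4112] 0.0231 0.0607 [104 130  63]
[415. 230.] 103 [ 0.4162 -0.3997] 0.0227 0.0599 [106 126  65]
[198. 233.] 43 [0.4858 0.1643] 0.0102 0.0694 [107 189  81]
[199. 279.] 53 [0.368  0.1729] 0.0242 0.0542 [ 13 188 138]
scene
[193. 120.] 68 [ 0.4187 -0.4034] 0.0256 0.0598 [105  45  68]
[174. 134.] 72 [ 0.504  -0.4132] 0.0242 0.0605 [108  45  68]
[157. 150.] 75 [ 0.5931 -0.41  ] 0.0243 0.0602 [107  60  76]
[180. 169.] 76 [ 0.5977 -0.2943] 0.024 0.0588 [ 22  28 102]
[217. 174.] 59 [ 0.5384 -0.1828] 0.0232 0.057 [145  83  68]
[194. 192.] 64 [ 0.6402 -0.197 ] 0.023 0.0572 [ 10 161 114]
[284. 192.] 38 [0.4583 0.0467] 0.0279 0.069 [ 75   3 168]
[155. 197.] 56 [ 0.7298 -0.285 ] 0.0154 0.0533 [ 12 140 173]
[245. 202.] 63 [ 0.5573 -0.0436] 0.0216 0.0706 [ 33  19 144]
[258. 217.] 117 [0.5831 0.0288] 0.0226 0.0699 [ 26  20 103]
[302. 226.] 12 [0.5164 0.1533] 0.0138 0.0474 [ 27  22 127]
[443. 284.] 72 [0.4249 0.5851] 0.0147 0.0849 [15 91 84]
```

View pics/w5.png

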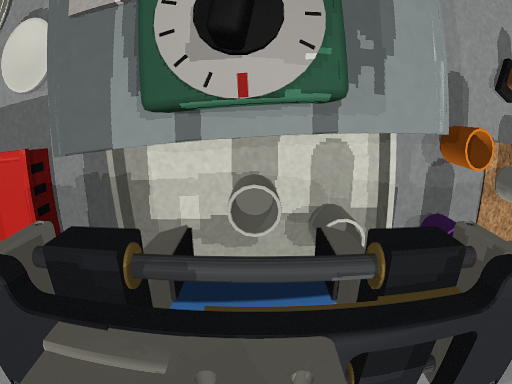

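>>> {"name": "jog_arm", "arguments": {"series": [[0.6,[0.015,0.324,0],[0,0,0]],[0.6,[0.015,0.324,0],[0,0,0]],[0.6,[0.015,0.324,0],[0,0,0]],[0.6,[0.015,0.324,0],[0,0,0]],[0.6,[0.015,0.324,0],[0,0,0]],[0.6,[0.015,0.324,0],[0,0,0]],[0.6,[0.015,0.324,0],[0,0,0]],[0.6,[0.015,0.324,0],[0,0,0]],[0.6,[0.015,0.324,0.01],[0,0,0]],[0.6,[0.015,0.324,0.03],[0,0,0]],[0.6,[0.015,0.324,0.04],[0,0,0]]]}}

```text
time: 10.27
tool_pos: [0.5961, -0.2934, 0.0829]
tool_rot: [-3.139, 0.005, -0.002]
contact_force: [-0.6, 1.3, -0.8]
opening: 0.0737
```

>>> {"name": "jog_arm", "arguments": {"series": [[0.6,[0,0,0.03],[0,0,0]],[0.6,[0,0,0.055],[0,0,0]],[0.6,[0,0,0.066],[0,0,0]],[0.6,[0,0,0.068],[0,0,0]],[0.6,[0,0,0.068],[0,0,0]],[-0.4,[0,0,0.068],[0,0,0]],[-0.4,[0,0,0.068],[0,0,0]],[-0.4,[0,0,0.068],[0,0,0]],[-0.4,[0,0,0.068],[0,0,0]],[-0.4,[0,0,0.068],[0,0,0]],[-0.4,[0,0,0.068],[0,0,0]]]}}

```text
time: 11.18
tool_pos: [0.5982, -0.294, 0.0195]
tool_rot: [3.141, -0.001, -0.0]
contact_force: [-0.8, 0.4, 3.8]
opening: 0.0436
```

>>> {"name": "jog_arm", "arguments": {"series": [[-0.4,[0,0,-0.03],[0,0,0]],[-0.4,[0,0,-0.07],[0,0,0]],[-0.4,[0,0,-0.108],[0,0,0]],[-0.4,[-0.058,-0.391,-0.108],[0,0,0]],[-0.4,[-0.058,-0.391,-0.108],[0,0,0]],[-0.4,[-0.058,-0.391,-0.108],[0,0,0]],[-0.4,[-0.058,-0.391,-0.108],[0,0,0]],[-0.4,[-0.058,-0.391,-0.108],[0,0,0]],[-0.4,[-0.058,-0.391,-0.108],[0,0,0]],[-0.4,[-0.058,-0.391,-0.108],[0,0,0]],[-0.4,[-0.058,-0.391,-0.108],[0,0,0]],[-0.4,[-0.058,-0.391,-0.108],[0,0,0]]]}}

```text
time: 12.18
tool_pos: [0.5422, 0.079, 0.1268]
tool_rot: [3.141, -0.0, -0.0]
contact_force: [0.4, 0.1, -0.4]
opening: 0.044
```

>>> {"name": "jog_arm", "arguments": {"series": [[-0.4,[0,0,0],[0,0,0]],[-0.4,[0,0,0],[0,0,0]],[-0.4,[0,0,0],[0,0,0]],[-0.4,[0,0,0.03],[0,0,0]],[-0.4,[0,0,0.05],[0,0,0]],[-0.4,[0,0,0.05],[0,0,0]],[-0.4,[0,0,0.05],[0,0,0]]]}}

```text
time: 12.77
tool_pos: [0.5426, 0.0756, 0.0761]
tool_rot: [3.141, 0.002, -0.002]
contact_force: [0.6, 0.3, -1.3]
opening: 0.0437
```

>>> {"name": "jog_arm", "arguments": {"series": [[-0.4,[-0.003,-0.021,0],[0,0,0]],[-0.4,[-0.003,-0.021,0],[0,0,0]],[-0.4,[-0.003,-0.021,0],[0,0,0]],[-0.4,[-0.003,-0.021,0.025],[0,0,0]],[-0.4,[-0.003,-0.021,0.04],[0,0,0]],[-0.4,[-0.003,-0.021,0.045],[0,0,0]],[-0.4,[-0.003,-0.021,0.045],[0,0,0]],[-0.4,[-0.003,-0.021,0.045],[0,0,0]]]}}

```text
time: 13.43
tool_pos: [0.5408, 0.0977, 0.0326]
tool_rot: [3.141, -0.001, -0.001]
contact_force: [0.1, -0.3, -1.5]
opening: 0.0434
```

>>> {"name": "jog_arm", "arguments": {"series": [[-0.4,[0,0,0.001],[0,0,0]],[-0.4,[0,0,0.001],[0,0,0]],[0.17,[0,0,0.001],[0,0,0]],[0.17,[0,0,0.001],[0,0,0]],[0.17,[0,0,0.001],[0,0,0]],[0.17,[0,0,0.001],[0,0,0]],[0.17,[0,0,-0.005],[0,0,0]],[0.17,[0,0,-0.035],[0,0,0]],[0.3,[0,0,-0.065],[0,0,0]],[0.6,[0,0,-0.095],[0,0,0]],[0.6,[0,0,-0.095],[0,0,0]],[0.6,[0,0,-0.095],[0,0,0]]]}}

```text
time: 14.43
tool_pos: [0.5411, 0.0983, 0.1289]
tool_rot: [-3.141, -0.005, -0.0]
contact_force: [0.1, 0.1, -1.7]
opening: 0.072
```

Run:
```python
from h import *
img,W,d,P=wcloud()
cv2.imwrite("pics/w6.png",img[:,:,::-1]); print(status.observe()["tool_pos"])
for n in("top","scene"):
    print(n)
    for r in cups(n):
        print(*r)
```

```text
[0.53999564 0.09819214 0.12726587]
top
[350. 126.] 73 [ 0.7272 -0.2856] 0.0151 0.0539 [ 13 164 174]
[323. 160.] 79 [ 0.6394 -0.1936] 0.0228 0.0561 [ 13 247 120]
[414. 161.] 104 [ 0.6007 -0.4397] 0.0231 0.0584 [104 134  61]
[292. 158.] 22 [ 0.655  -0.1087] 0.0073 0.0835 [ 98  20 102]
[273. 196.] 112 [ 0.5547 -0.0425] 0.0223 0.0692 [ 19  19 110]
[325. 196.] 77 [ 0.5385 -0.1798] 0.0229 0.0592 [139 168  76]
[412. 197.] 106 [ 0.5042 -0.4108] 0.0225 0.0584 [105 132  62]
[414. 230.] 112 [ 0.4172 -0.3989] 0.0228 0.0604 [105 127  70]
scene
[193. 120.] 70 [ 0.4148 -0.4008] 0.0251 0.0611 [108  45  68]
[174. 134.] 79 [ 0.5052 -0.413 ] 0.0239 0.0601 [106  53  72]
[149. 147.] 75 [ 0.6023 -0.4424] 0.026 0.0585 [107  55  74]
[217. 174.] 64 [ 0.5394 -0.1826] 0.0247 0.0594 [144  75  68]
[194. 192.] 63 [ 0.639  -0.1951] 0.0232 0.0569 [ 10 158 113]
[155. 197.] 57 [ 0.7284 -0.2852] 0.0169 0.0549 [ 13 139 169]
[246. 199.] 107 [ 0.5537 -0.0443] 0.0231 0.0709 [ 30  23 100]
[285. 202.] 36 [0.4921 0.0668] 0.0294 0.0724 [109 152 129]
[282. 206.] 20 [0.4981 0.063 ] 0.0276 0.0531 [108  71  65]
[258. 217.] 115 [0.5841 0.0272] 0.0232 0.0698 [ 26  18 101]
[283. 220.] 113 [0.5408 0.0966] 0.0227 0.0721 [26 21 98]
[311. 220.] 37 [0.4884 0.1635] 0.0104 0.0704 [111 118  80]
[443. 284.] 78 [0.4243 0.585 ] 0.0149 0.0848 [15 88 81]
```

View pics/w6.png

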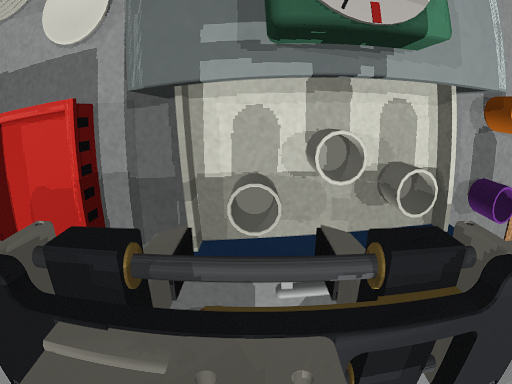

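>>> {"name": "jog_arm", "arguments": {"series": [[-1,[-0.04,0.024,0],[0,0,0]],[-1,[-0.08,0.048,0],[0,0,0]],[-1,[-0.11,0.068,0],[0,0,0]],[-1,[-0.12,0.073,0],[0,0,0]],[-1,[-0.12,0.073,0],[0,0,0]],[-1,[-0.12,0.073,0],[0,0,0]],[-1,[-0.12,0.073,0],[0,0,0]],[-1,[-0.12,0.073,0],[0,0,0]]]}}

```text
time: 15.25
tool_pos: [0.4211, 0.0256, 0.1265]
tool_rot: [3.142, -0.0, 0.0]
contact_force: [1.0, 0.1, 0.5]
opening: 0.0246
```

Run:
```python
from h import *
img,W,d,P=wcloud()
cv2.imwrite("pics/w7.png",img[:,:,::-1]); print(status.observe()["tool_pos"],status.observe()["opening"])
X,Y,Z=W[...,0],W[...,1],W[...,2]
m=(Z>.058)&(Z<.075)&(X>.43)&(X<.475)&(abs(Y-.025)<.08)
p=W[m]; print(len(p),p.min(0),p.max(0),p.mean(0))
for u,v in [(150,150)]: pass
```

```text
[0.42091001 0.02561306 0.12642366] 0.020964093345134306
2078 [ 0.45453343 -0.03218632  0.05817164] [0.47497241 0.07662824 0.06642863] [0.46389355 0.02443327 0.06305679]
```

View pics/w7.png

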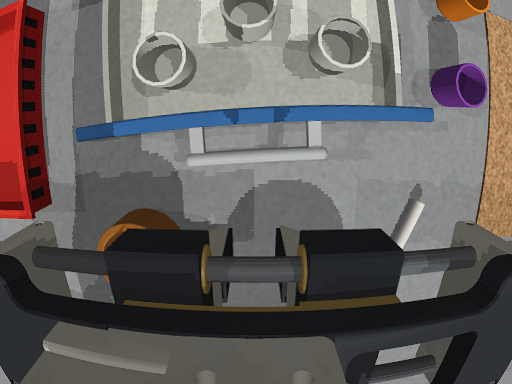

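>>> {"name": "jog_arm", "arguments": {"series": [[-1,[0,0.001,0.035],[0,0,0]],[-1,[0,0.001,0.065],[0,0,0]],[-1,[0,0.001,0.08],[0,0,0]],[-1,[0,0.001,0.082],[0,0,0]],[-1,[0.01,0.001,0.082],[0,0,0]],[-1,[0.02,0.001,0.082],[0,0,0]],[-1,[0.03,0.001,0.082],[0,0,0]],[-1,[0.04,0.001,0.082],[0,0,0]],[-1,[0.05,0.001,0.082],[0,0,0]],[-1,[0.06,0.0,0.082],[0,0,0]],[-1,[0.07,0.0,0.082],[0,0,0]],[-1,[0.08,0,0.082],[0,0,0]]]}}

```text
time: 16.3
tool_pos: [0.5008, 0.0257, 0.0453]
tool_rot: [-3.141, 0.0, 0.001]
contact_force: [-1.2, -0.4, -0.1]
opening: 0.0005
```

>>> {"name": "jog_arm", "arguments": {"series": [[-1,[0.008,0,0],[0,0,0]],[-1,[0.016,0,0],[0,0,0]],[-1,[0.024,-0.001,0],[0,0,0]],[-1,[0.032,-0.002,0],[0,0,0]],[-1,[0.04,-0.002,0],[0,0,0]],[-1,[0.048,-0.003,0],[0,0,0]],[-1,[0.055,-0.003,0],[0,0,0]],[-1,[0.06,-0.003,0],[0,0,0]],[-1,[0.064,-0.003,0],[0,0,0]],[-1,[0.066,-0.003,0],[0,0,0]]]}}

```text
time: 17.13
tool_pos: [0.5665, 0.0281, 0.0446]
tool_rot: [3.142, -0.0, -0.0]
contact_force: [-1.7, 0.7, 0.1]
opening: 0.0006
```

Run:
```python
from h import *
img,W,d=cloud("scene")
print(status.observe()["tool_pos"],status.observe()["contact_force"])
cv2.imwrite("pics/s7.png",cv2.resize(img[150:290,190:340,::-1],None,fx=4,fy=4,interpolation=cv2.INTER_CUBIC))
img,W,d,P=wcloud()
cv2.imwrite("pics/w8.png",img[:,:,::-1])
```

```text
[0.56660407 0.02811763 0.04465949] [ 0.17907393  0.24245779 -0.23456518]
```

View pics/s7.png

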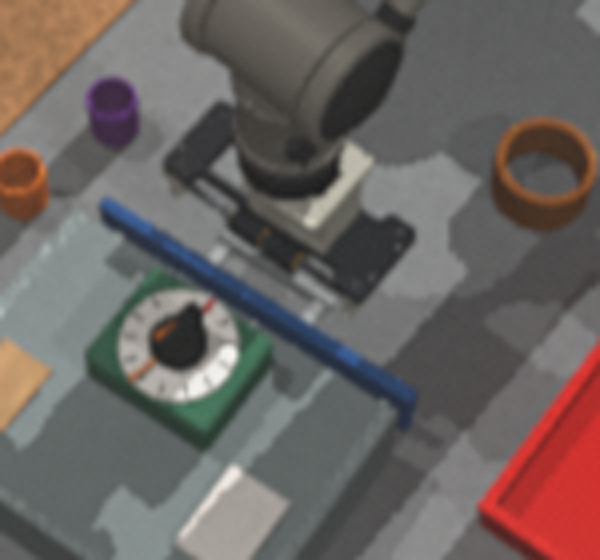

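View pics/w8.png

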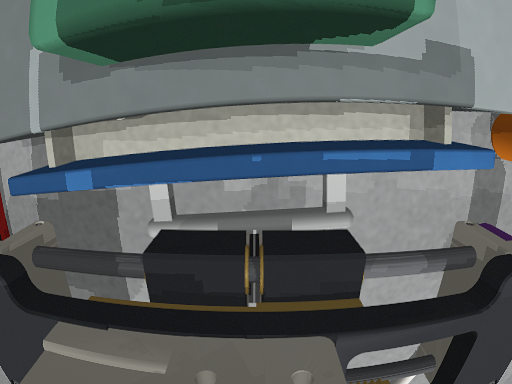

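>>> {"name": "jog_arm", "arguments": {"series": [[-1,[0.004,0,0],[0,0,0]],[-1,[0.008,0,0],[0,0,0]],[-1,[0.012,-0.001,0],[0,0,0]],[-1,[0.015,-0.001,0],[0,0,0]],[-1,[0.018,-0.001,0],[0,0,0]],[-1,[0.021,-0.001,0],[0,0,0]],[-1,[0.024,-0.001,0],[0,0,0]],[-1,[0.027,-0.001,0],[0,0,0]]]}}

```text
time: 17.9
tool_pos: [0.5893, 0.0293, 0.0444]
tool_rot: [3.142, 0.009, 0.001]
contact_force: [-23.6, -2.1, 16.8]
opening: 0.0001
```

Run:
```python
from h import *
img,W,d=cloud("scene")
print(status.observe()["tool_pos"],status.observe()["contact_force"],status.observe()["torque"])
cv2.imwrite("pics/s8.png",cv2.resize(img[150:290,190:340,::-1],None,fx=4,fy=4,interpolation=cv2.INTER_CUBIC))
hsv=cv2.cvtColor(img,cv2.COLOR_RGB2HSV); X,Y,Z=[W[...,i] for i in range(3)]
m=(hsv[...,0]>100)&(hsv[...,0]<125)&(hsv[...,1]>120)&(Z>.055)&(Z<.08)&(X>.4)&(Y>-.15)&(Y<.22)
p=W[m];print(len(p),np.median(p,0))
# residual to cab axis
c=np.array([.753,.039]);e=np.array([.9984,.0558]);q=(p[:,:2]-c)@e;print(np.percentile(q,[5,25,50,75,95]))
img,W,d,P=wcloud()
cv2.imwrite("pics/w9.png",img[:,:,::-1])
```

```text
[0.58919403 0.02922886 0.04439347] [-15.21636044  -1.50919925   9.52928565] [0.00576438 2.40667351 0.21119067]
0 [nan nan nan]
  return _methods._mean(a, axis=axis, dtype=dtype,
  ret = um.true_divide(
Traceback (most recent call last):
IndexError: index -1 is out of bounds for axis 0 with size 0
```

View pics/s8.png

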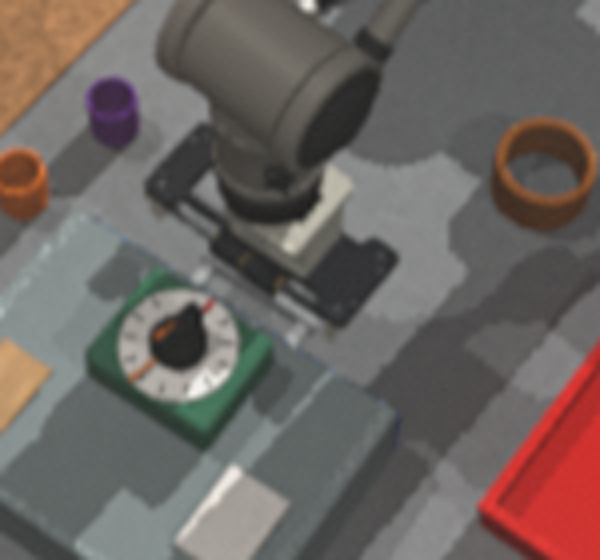

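>>> {"name": "jog_arm", "arguments": {"series": [[-1,[-0.01,0,0],[0,0,0]],[-1,[-0.04,0,0],[0,0,0]],[-1,[-0.07,0,0],[0,0,0]],[-1,[-0.1,0,-0.02],[0,0,0]],[-1,[-0.12,0,-0.05],[0,0,0]],[-1,[-0.12,0,-0.085],[0,0,0]],[0.6,[-0.12,0,-0.085],[0,0,0]],[0.6,[-0.12,0,-0.085],[0,0,0]],[0.6,[-0.12,0,-0.085],[0,0,0]]]}}

```text
time: 18.7
tool_pos: [0.4736, 0.0291, 0.1297]
tool_rot: [3.141, -0.001, -0.0]
contact_force: [0.7, -0.2, 0.3]
opening: 0.0159
```

Run:
```python
from h import *
img,W,d,P=wcloud()
cv2.imwrite("pics/w9.png",img[:,:,::-1]); print(status.observe()["tool_pos"],status.observe()["opening"])
X,Y,Z=W[...,0],W[...,1],W[...,2]
m=(Z>.058)&(Z<.075)&(X>.5)&(X<.65)&(abs(Y-.025)<.07)
p=W[m]; print(len(p),p.min(0),p.max(0),p.mean(0))
for n in("top","scene"):
    print(n)
    for r in cups(n):
        print(*r)
```

```text
[0.47303918 0.02917202 0.12898108] 0.02002421522910353
4591 [ 0.59685436 -0.04494003  0.05801294] [0.64222526 0.09496589 0.06906098] [0.62009003 0.031285   0.06396484]
top
[350. 126.] 74 [ 0.7276 -0.2861] 0.0156 0.0527 [ 13 163 175]
[323. 160.] 78 [ 0.6382 -0.1949] 0.0224 0.0555 [ 13 249 120]
[415. 162.] 106 [ 0.6007 -0.4388] 0.0224 0.059 [105 123  58]
[325. 196.] 75 [ 0.5376 -0.1806] 0.0218 0.0556 [139 171  76]
[412. 197.] 107 [ 0.5043 -0.4104] 0.0228 0.0606 [104 132  62]
[414. 230.] 104 [ 0.4154 -0.3998] 0.0231 0.0593 [105 126  71]
[200. 281.] 85 [0.362  0.1656] 0.0319 0.0531 [ 13 186 100]
scene
[193. 120.] 71 [ 0.4161 -0.4006] 0.0246 0.0588 [110  46  67]
[174. 134.] 74 [ 0.502 -0.412] 0.0257 0.062 [107  55  74]
[149. 147.] 78 [ 0.6013 -0.4407] 0.0255 0.0588 [106  58  75]
[217. 174.] 59 [ 0.5387 -0.1809] 0.0243 0.056 [142  91  76]
[194. 193.] 66 [ 0.6408 -0.1953] 0.0234 0.0568 [ 10 155 107]
[155. 197.] 50 [ 0.7284 -0.2853] 0.0158 0.0528 [ 12 138 170]
[443. 284.] 78 [0.4243 0.585 ] 0.0151 0.0847 [13 85 81]
```

View pics/w9.png

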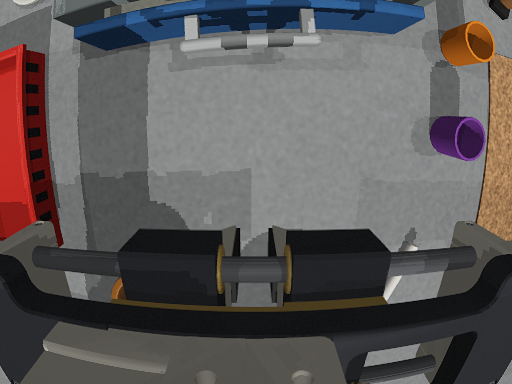

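Run:
```python
from h import *
img,W,d,P=wcloud()
X,Y,Z=[W[...,i] for i in range(3)]
for u in (130,240,380):
    for v in range(0,60,2): 
        if np.isfinite(W[v,u,0]) : print(u,v,img[v,u],W[v,u].round(4))
img,W,d=cloud("top")
cv2.imwrite("pics/t9.png",cv2.resize(img[100:220,160:320,::-1],None,fx=4.5,fy=4.5,interpolation=cv2.INTER_CUBIC))
for u in (230,):
    for v in range(165,200): print(u,v,img[v,u],W[v,u].round(4))
```

```text
130 0 [101 102  94] [0.6676 0.1493 0.0149]
130 2 [117 117 108] [0.6656 0.1494 0.0142]
130 4 [112 112 104] [0.6633 0.1492 0.0143]
130 6 [109 111 102] [0.6609 0.149  0.0144]
130 8 [113 113 101] [0.6584 0.1486 0.0152]
130 10 [ 34  72 119] [0.6345 0.1253 0.0671]
130 12 [ 46  88 139] [0.633  0.1255 0.0664]
130 14 [ 51  97 151] [0.631  0.1252 0.0669]
130 16 [ 49  97 151] [0.6287 0.1245 0.0682]
130 18 [ 49  97 152] [0.6275 0.125  0.0668]
130 20 [ 50  99 153] [0.6259 0.1252 0.0663]
130 22 [ 37  71 114] [0.6249 0.1259 0.0642]
130 24 [ 32  66 108] [0.6241 0.1271 0.0615]
130 26 [ 34  67 109] [0.6244 0.1296 0.0555]
130 28 [18 37 64] [0.6242 0.1316 0.0507]
130 30 [16 31 49] [0.6241 0.1338 0.0454]
130 32 [19 31 51] [0.6239 0.1359 0.0405]
130 34 [17 32 49] [0.6237 0.1382 0.0351]
130 36 [16 31 51] [0.6234 0.1406 0.0295]
130 38 [15 32 50] [0.6232 0.143  0.0237]
130 40 [17 32 51] [0.6231 0.1457 0.0174]
130 42 [16 31 50] [0.623  0.1488 0.0103]
130 44 [72 73 71] [6.238e-01 1.531e-01 1.000e-04]
130 46 [67 68 69] [0.6213 0.1525 0.0013]
130 48 [90 91 91] [0.6191 0.1525 0.0013]
130 50 [98 99 98] [0.6173 0.1
[... 3806 characters left out ...]
6 89 85] [0.4975 0.0509 0.4846]
230 185 [98 92 87] [0.4955 0.051  0.4859]
230 186 [99 93 88] [0.4936 0.0512 0.4869]
230 187 [101  95  90] [0.4918 0.0514 0.4873]
230 188 [103  96  91] [0.4898 0.0516 0.4886]
230 189 [104  97  92] [0.4876 0.0517 0.4908]
230 190 [105  97  93] [0.4867 0.052  0.4877]
230 191 [105  98  94] [0.4847 0.0522 0.4889]
230 192 [107  98  95] [0.4832 0.0524 0.4885]
230 193 [107 100  95] [0.4813 0.0526 0.4892]
230 194 [108 102  96] [0.4795 0.0527 0.4898]
230 195 [109 103  97] [0.4776 0.0529 0.4909]
230 196 [110 103  98] [0.4757 0.053  0.4924]
230 197 [113 106 101] [0.4748 0.0534 0.4886]
230 198 [113 107 101] [0.4724 0.0534 0.4921]
230 199 [115 108 103] [0.471  0.0537 0.4911]
```

View pics/t9.png

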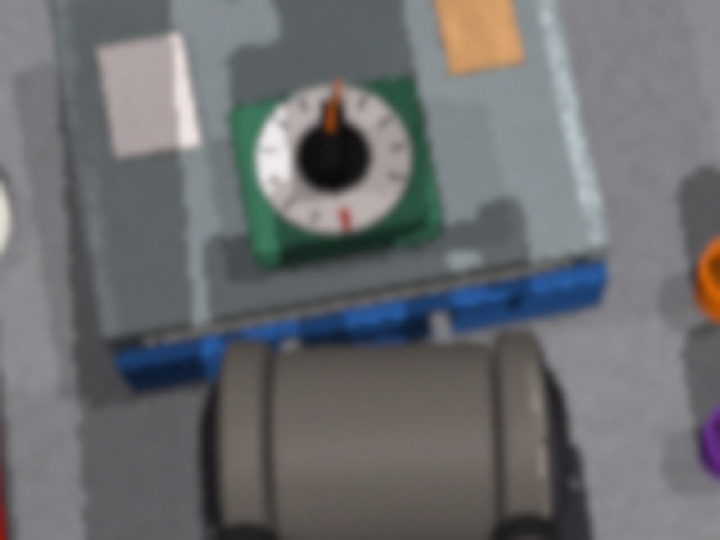

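>>> {"name": "jog_arm", "arguments": {"series": [[0.6,[-0.057,0.429,0],[0,0,0]],[0.6,[-0.057,0.429,0],[0,0,0]],[0.6,[-0.057,0.429,0],[0,0,0]],[0.6,[-0.057,0.429,0],[0,0,0]],[0.6,[-0.057,0.429,0],[0,0,0]],[0.6,[-0.057,0.429,0],[0,0,0]],[0.6,[-0.057,0.429,0],[0,0,0]],[0.6,[-0.057,0.429,0],[0,0,0]],[0.6,[-0.057,0.429,0],[0,0,0]],[0.6,[-0.057,0.429,0],[0,0,0]],[0.6,[-0.057,0.429,0],[0,0,0]],[0.6,[-0.057,0.429,0],[0,0,0]]]}}

```text
time: 19.95
tool_pos: [0.4147, -0.4038, 0.1285]
tool_rot: [3.141, 0.0, -0.005]
contact_force: [-0.6, 0.4, -0.6]
opening: 0.0734
```

>>> {"name": "jog_arm", "arguments": {"series": [[0.6,[0,0,0],[0,0,0]],[0.6,[0,0,0],[0,0,0]],[0.6,[0,0,0.0],[0,0,0]]]}}

```text
time: 20.2
tool_pos: [0.4161, -0.3983, 0.1295]
tool_rot: [-3.141, 0.001, 0.001]
contact_force: [-0.3, 0.6, -0.2]
opening: 0.0737
```

Run:
```python
from h import *
img,W,d,P=wcloud()
cv2.imwrite("pics/w10.png",img[:,:,::-1]); print(status.observe()["tool_pos"],status.observe()["opening"])
for r in cups("scene"): print(*r)
```

```text
[ 0.41627972 -0.39833679  0.12965518] 0.07322732986085372
[193. 120.] 74 [ 0.4166 -0.4007] 0.0241 0.0619 [106  63  69]
[174. 134.] 71 [ 0.504  -0.4138] 0.0257 0.0591 [109  58  70]
[149. 147.] 72 [ 0.6012 -0.4412] 0.023 0.0615 [104  63  69]
[217. 174.] 57 [ 0.5383 -0.1829] 0.0231 0.0569 [142  91  73]
[194. 193.] 62 [ 0.6407 -0.1963] 0.023 0.0564 [ 10 157 104]
[155. 197.] 54 [ 0.7283 -0.2846] 0.0163 0.0534 [ 13 143 166]
[443. 284.] 69 [0.4243 0.5853] 0.0147 0.0839 [15 89 80]
```

View pics/w10.png

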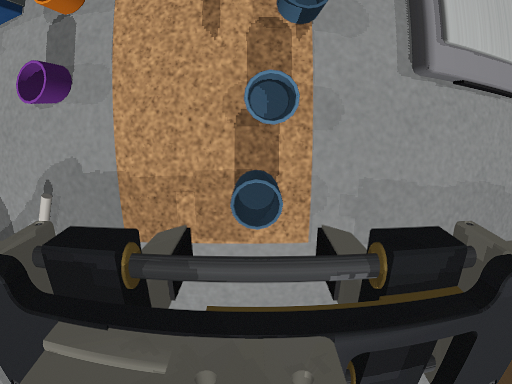

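>>> {"name": "jog_arm", "arguments": {"series": [[0.6,[0,0.002,0.035],[0,0,0]],[0.6,[0,0.002,0.07],[0,0,0]],[0.6,[0,0.002,0.095],[0,0,0]],[0.6,[0,0.002,0.108],[0,0,0]],[0.6,[0,0.002,0.11],[0,0,0]],[-0.4,[0,0.002,0.11],[0,0,0]],[-0.4,[0,0.002,0.11],[0,0,0]],[-0.4,[0,0.002,0.11],[0,0,0]],[-0.4,[0,0.002,0.11],[0,0,0]],[-0.4,[0,0.002,0.11],[0,0,0]],[-0.4,[0,0.002,0.11],[0,0,0]]]}}

```text
time: 21.22
tool_pos: [0.4162, -0.4021, 0.0208]
tool_rot: [3.141, -0.001, -0.0]
contact_force: [0.3, 1.7, 5.3]
opening: 0.0435
```

>>> {"name": "jog_arm", "arguments": {"series": [[-0.4,[0,0,-0.03],[0,0,0]],[-0.4,[0,0,-0.07],[0,0,0]],[-0.4,[0,0,-0.11],[0,0,0]],[-0.4,[0.036,-0.743,-0.11],[0,0,0]],[-0.4,[0.036,-0.743,-0.11],[0,0,0]],[-0.4,[0.036,-0.743,-0.11],[0,0,0]],[-0.4,[0.036,-0.743,-0.11],[0,0,0]],[-0.4,[0.036,-0.743,-0.11],[0,0,0]],[-0.4,[0.036,-0.743,-0.11],[0,0,0]],[-0.4,[0.036,-0.743,-0.11],[0,0,0]],[-0.4,[0.036,-0.743,-0.11],[0,0,0]],[-0.4,[0.036,-0.743,-0.11],[0,0,0]]]}}

```text
time: 22.22
tool_pos: [0.4337, -0.0255, 0.13]
tool_rot: [3.141, -0.001, -0.001]
contact_force: [0.9, -0.3, -0.7]
opening: 0.0433
```

>>> {"name": "jog_arm", "arguments": {"series": [[-0.4,[0.018,-0.364,0],[0,0,0]],[-0.4,[0.018,-0.364,0],[0,0,0]],[-0.4,[0.018,-0.364,0],[0,0,0]],[-0.4,[0.018,-0.364,0],[0,0,0]],[-0.4,[0.018,-0.364,0],[0,0,0]],[-0.4,[0.018,-0.364,0],[0,0,0]],[-0.4,[0.018,-0.364,0],[0,0,0]],[-0.4,[0.018,-0.364,0],[0,0,0]],[-0.4,[0.018,-0.364,0],[0,0,0]],[-0.4,[0.018,-0.364,0],[0,0,0]],[-0.4,[0.018,-0.364,0],[0,0,0]],[-0.4,[0.018,-0.364,0],[0,0,0]]]}}

```text
time: 23.22
tool_pos: [0.4517, 0.3362, 0.1294]
tool_rot: [3.141, 0.001, 0.0]
contact_force: [-0.7, -0.7, -0.3]
opening: 0.0435
```

Run:
```python
from h import *
img,W,d,P=wcloud()
cv2.imwrite("pics/w11.png",img[:,:,::-1]); print(status.observe()["tool_pos"],status.observe()["opening"])
```

```text
[0.45194108 0.33564317 0.12949593] 0.04352041249336688
```

View pics/w11.png

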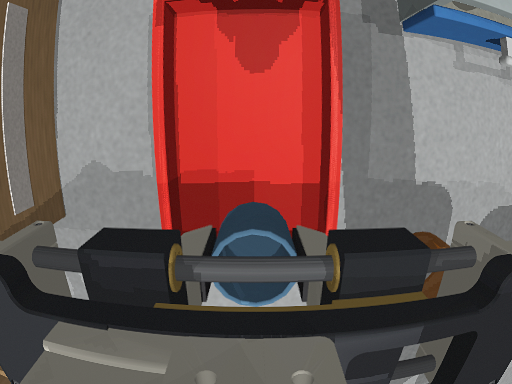

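>>> {"name": "jog_arm", "arguments": {"series": [[-0.4,[0,-0.005,0.035],[0,0,0]],[-0.4,[0,-0.005,0.07],[0,0,0]],[-0.4,[0,-0.005,0.09],[0,0,0]],[-0.4,[0,-0.005,0.1],[0,0,0]],[-0.4,[0,-0.005,0.104],[0,0,0]],[-0.4,[0,-0.005,0.105],[0,0,0]],[-0.4,[0,-0.005,0.105],[0,0,0]]]}}

```text
time: 23.85
tool_pos: [0.4531, 0.3417, 0.0258]
tool_rot: [-3.141, -0.002, -0.001]
contact_force: [0.2, -0.1, -1.6]
opening: 0.0435
```

>>> {"name": "jog_arm", "arguments": {"series": [[0.2,[0,0,0],[0,0,0]],[0.2,[0,0,0],[0,0,0]],[0.2,[0,0,0],[0,0,0]],[0.2,[0,0,0],[0,0,0]],[0.2,[0,0,-0.01],[0,0,0]],[0.2,[0,0,-0.04],[0,0,0]],[0.3,[0,0,-0.075],[0,0,0]],[0.6,[0,0,-0.105],[0,0,0]],[0.6,[0,0,-0.105],[0,0,0]],[0.6,[0,0,-0.105],[0,0,0]]]}}

```text
time: 24.68
tool_pos: [0.4532, 0.3424, 0.1324]
tool_rot: [-3.139, -0.005, -0.0]
contact_force: [0.2, 0.5, -0.5]
opening: 0.0721
```

Run:
```python
from h import *
img,W,d,P=wcloud()
cv2.imwrite("pics/w12.png",img[:,:,::-1]); print(status.observe()["tool_pos"],status.observe()["opening"])
for n in("top","scene"):
    print(n)
    for r in cups(n):
        print(*r)
```

```text
[0.45218574 0.34185641 0.13057058] 0.07254705452159498
top
[350. 126.] 74 [ 0.7274 -0.2858] 0.0162 0.0515 [ 13 164 174]
[323. 160.] 76 [ 0.6395 -0.1942] 0.0224 0.0563 [ 13 242 120]
[414. 162.] 108 [ 0.6017 -0.439 ] 0.0232 0.0595 [104 131  66]
[325. 196.] 77 [ 0.5376 -0.1806] 0.0221 0.0547 [139 170  75]
[412. 197.] 111 [ 0.5041 -0.412 ] 0.0233 0.0588 [104 134  61]
[125. 251.] 24 [0.4642 0.356 ] 0.0101 0.0614 [111  91  92]
[ 32. 280.] 13 [0.4208 0.5868] 0.0102 0.0845 [ 15 120 145]
scene
[174. 134.] 75 [ 0.5039 -0.4131] 0.0254 0.0582 [109  49  73]
[149. 147.] 72 [ 0.5999 -0.4411] 0.0246 0.0622 [105  55  74]
[217. 175.] 56 [ 0.5375 -0.1819] 0.0233 0.0557 [145  77  73]
[194. 193.] 65 [ 0.6414 -0.1969] 0.0232 0.0565 [ 10 147 109]
[155. 197.] 54 [ 0.7281 -0.2859] 0.0161 0.0539 [ 13 141 168]
[364. 245.] 98 [0.454  0.3418] 0.0235 0.0612 [123  43  65]
[443. 284.] 75 [0.4248 0.585 ] 0.015 0.0847 [14 92 80]
```

View pics/w12.png

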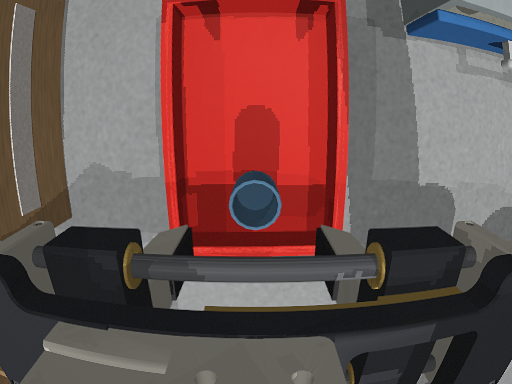

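>>> {"name": "jog_arm", "arguments": {"series": [[0.6,[0.052,0.754,0],[0,0,0]],[0.6,[0.052,0.754,0],[0,0,0]],[0.6,[0.052,0.754,0],[0,0,0]],[0.6,[0.052,0.754,0],[0,0,0]],[0.6,[0.052,0.754,0],[0,0,0]],[0.6,[0.052,0.754,0],[0,0,0]],[0.6,[0.052,0.754,0],[0,0,0]],[0.6,[0.052,0.754,0],[0,0,0]],[0.6,[0.052,0.754,0],[0,0,0]],[0.6,[0.052,0.754,0],[0,0,0]],[0.6,[0.052,0.754,0],[0,0,0]],[0.6,[0.052,0.754,0],[0,0,0]]]}}

```text
time: 25.83
tool_pos: [0.4854, -0.1588, 0.1284]
tool_rot: [-3.14, 0.003, -0.0]
contact_force: [1.6, -0.2, -1.0]
opening: 0.0731
```

>>> {"name": "jog_arm", "arguments": {"series": [[0.6,[0.018,0.254,0],[0,0,0]],[0.6,[0.018,0.254,0],[0,0,0]],[0.6,[0.018,0.254,0],[0,0,0]],[0.6,[0.018,0.254,0],[0,0,0]],[0.6,[0.018,0.254,0],[0,0,0]],[0.6,[0.018,0.254,0],[0,0,0]],[0.6,[0.018,0.254,0],[0,0,0]],[0.6,[0.018,0.254,0.01],[0,0,0]],[0.6,[0.018,0.254,0.035],[0,0,0]],[0.6,[0.018,0.254,0.05],[0,0,0]],[0.6,[0.018,0.254,0.05],[0,0,0]],[0.6,[0.018,0.254,0.05],[0,0,0]]]}}

```text
time: 26.83
tool_pos: [0.5039, -0.4088, 0.078]
tool_rot: [-3.138, 0.003, 0.001]
contact_force: [0.0, -0.2, 0.4]
opening: 0.0733
```

>>> {"name": "jog_arm", "arguments": {"series": [[0.6,[0,0.003,0.02],[0,0,0]],[0.6,[0,0.003,0.045],[0,0,0]],[0.6,[0,0.003,0.056],[0,0,0]],[0.6,[0,0.003,0.06],[0,0,0]],[0.6,[0,0.003,0.06],[0,0,0]],[-0.4,[0,0.003,0.06],[0,0,0]],[-0.4,[0,0.003,0.06],[0,0,0]],[-0.4,[0,0.003,0.06],[0,0,0]],[-0.4,[0,0.003,0.06],[0,0,0]],[-0.4,[0,0.003,0.06],[0,0,0]],[-0.4,[0,0.003,0.06],[0,0,0]]]}}

```text
time: 27.75
tool_pos: [0.5046, -0.4141, 0.0204]
tool_rot: [3.141, -0.001, -0.0]
contact_force: [-0.9, 2.2, 3.6]
opening: 0.0439
```

>>> {"name": "jog_arm", "arguments": {"series": [[-0.4,[0,0,-0.03],[0,0,0]],[-0.4,[0,0,-0.07],[0,0,0]],[-0.4,[0,0,-0.11],[0,0,0]],[-0.4,[0.018,-0.753,-0.11],[0,0,0]],[-0.4,[0.018,-0.753,-0.11],[0,0,0]],[-0.4,[0.018,-0.753,-0.11],[0,0,0]],[-0.4,[0.018,-0.753,-0.11],[0,0,0]],[-0.4,[0.018,-0.753,-0.11],[0,0,0]],[-0.4,[0.018,-0.753,-0.11],[0,0,0]],[-0.4,[0.018,-0.753,-0.11],[0,0,0]],[-0.4,[0.018,-0.753,-0.11],[0,0,0]],[-0.4,[0.018,-0.753,-0.11],[0,0,0]]]}}

```text
time: 28.75
tool_pos: [0.513, -0.0373, 0.1298]
tool_rot: [3.141, -0.0, -0.0]
contact_force: [0.8, 0.2, -1.4]
opening: 0.0439
```

>>> {"name": "jog_arm", "arguments": {"series": [[-0.4,[0.009,-0.383,0],[0,0,0]],[-0.4,[0.009,-0.383,0],[0,0,0]],[-0.4,[0.009,-0.383,0],[0,0,0]],[-0.4,[0.009,-0.383,0],[0,0,0]],[-0.4,[0.009,-0.383,0],[0,0,0]],[-0.4,[0.009,-0.383,0],[0,0,0]],[-0.4,[0.009,-0.383,0],[0,0,0]],[-0.4,[0.009,-0.383,0],[0,0,0]],[-0.4,[0.009,-0.383,0],[0,0,0]],[-0.4,[0.009,-0.383,0],[0,0,0]],[-0.4,[0.009,-0.383,0],[0,0,0]],[-0.4,[0.009,-0.383,0],[0,0,0]]]}}

```text
time: 29.75
tool_pos: [0.5221, 0.3436, 0.1291]
tool_rot: [3.14, 0.001, 0.001]
contact_force: [0.4, 0.1, -0.5]
opening: 0.0433
```

>>> {"name": "jog_arm", "arguments": {"series": [[-0.4,[0,0,0.035],[0,0,0]],[-0.4,[0,0,0.07],[0,0,0]],[-0.4,[0,0,0.09],[0,0,0]],[-0.4,[0,0,0.1],[0,0,0]],[-0.4,[0,0,0.103],[0,0,0]],[-0.4,[0,0,0.103],[0,0,0]],[-0.4,[0,0,0.103],[0,0,0]]]}}

```text
time: 30.33
tool_pos: [0.5237, 0.3436, 0.0283]
tool_rot: [-3.141, -0.002, -0.001]
contact_force: [0.1, -0.6, -0.6]
opening: 0.0435
```

Needs ~4 mm more (target 0.0235), then release.

>>> {"name": "jog_arm", "arguments": {"series": [[-0.4,[0,0,0.004],[0,0,0]],[-0.4,[0,0,0.004],[0,0,0]],[0.2,[0,0,0.004],[0,0,0]],[0.2,[0,0,0.004],[0,0,0]],[0.2,[0,0,0.004],[0,0,0]],[0.2,[0,0,0.004],[0,0,0]],[0.2,[0,0,-0.005],[0,0,0]],[0.2,[0,0,-0.035],[0,0,0]],[0.3,[0,0,-0.07],[0,0,0]],[0.6,[0,0,-0.103],[0,0,0]],[0.6,[0,0,-0.103],[0,0,0]],[0.6,[0,0,-0.103],[0,0,0]]]}}

```text
time: 31.33
tool_pos: [0.5238, 0.3445, 0.1329]
tool_rot: [-3.139, -0.005, -0.0]
contact_force: [-0.4, -0.7, -0.1]
opening: 0.0723
```

Run:
```python
from h import *
print(status.observe()["tool_pos"],status.observe()["opening"])
for n in("top","scene"):
    print(n)
    for r in cups(n):
        print(*r)
```

```text
[0.52375979 0.34449245 0.13288029] 0.07230309835197207
top
[350. 126.] 74 [ 0.7272 -0.2852] 0.0154 0.0523 [ 13 164 173]
[323. 160.] 81 [ 0.6393 -0.1942] 0.0232 0.0544 [ 13 242 120]
[414. 162.] 109 [ 0.5994 -0.439 ] 0.0228 0.057 [105 131  66]
[472. 172.] 16 [ 0.5505 -0.5905] 0.0091 0.0465 [132  18 143]
[325. 197.] 78 [ 0.5374 -0.1806] 0.0222 0.0564 [139 167  78]
[129. 233.] 44 [0.5151 0.3439] 0.02 0.0617 [105 124  74]
[137. 254.] 54 [0.4533 0.3398] 0.022 0.0612 [105 131  84]
[ 33. 280.] 15 [0.421 0.587] 0.0103 0.085 [ 15 121 145]
scene
[149. 148.] 76 [ 0.6019 -0.4419] 0.0242 0.0594 [108  47  70]
[217. 174.] 61 [ 0.5384 -0.1814] 0.0234 0.0555 [144  86  74]
[194. 192.] 61 [ 0.6386 -0.1975] 0.0249 0.0572 [ 10 153 113]
[155. 197.] 53 [ 0.7281 -0.2845] 0.0157 0.0558 [ 12 138 166]
[353. 261.] 95 [0.5228 0.3421] 0.0233 0.0623 [120  45  62]
[443. 284.] 70 [0.4263 0.5849] 0.0149 0.0847 [16 89 77]
```

>>> {"name": "jog_arm", "arguments": {"series": [[0.6,[0.04,0.5,0],[0,0,0]],[0.6,[0.04,0.5,0],[0,0,0]],[0.6,[0.04,0.5,0],[0,0,0]],[0.6,[0.04,0.5,0],[0,0,0]],[0.6,[0.04,0.5,0],[0,0,0]],[0.6,[0.04,0.5,0],[0,0,0]],[0.6,[0.04,0.5,0],[0,0,0]],[0.6,[0.04,0.5,0],[0,0,0]],[0.6,[0.04,0.5,0],[0,0,0]],[0.6,[0.04,0.5,0],[0,0,0]],[0.6,[0.04,0.5,0],[0,0,0]],[0.6,[0.04,0.5,0],[0,0,0]]]}}

```text
time: 32.43
tool_pos: [0.5611, -0.1563, 0.1281]
tool_rot: [-3.14, 0.003, -0.0]
contact_force: [0.5, 0.6, -0.5]
opening: 0.0732
```

>>> {"name": "jog_arm", "arguments": {"series": [[0.6,[0.039,0.285,0],[0,0,0]],[0.6,[0.039,0.285,0],[0,0,0]],[0.6,[0.039,0.285,0],[0,0,0]],[0.6,[0.039,0.285,0],[0,0,0]],[0.6,[0.039,0.285,0],[0,0,0]],[0.6,[0.039,0.285,0],[0,0,0]],[0.6,[0.039,0.285,0],[0,0,0]],[0.6,[0.039,0.285,0.01],[0,0,0]],[0.6,[0.039,0.285,0.035],[0,0,0]],[0.6,[0.039,0.285,0.05],[0,0,0]],[0.6,[0.039,0.285,0.05],[0,0,0]],[0.6,[0.039,0.285,0.05],[0,0,0]]]}}

```text
time: 33.43
tool_pos: [0.6003, -0.4386, 0.0772]
tool_rot: [-3.138, 0.004, -0.0]
contact_force: [-0.1, -0.5, 0.5]
opening: 0.0731
```

Run:
```python
from h import *
img,W,d,P=wcloud()
cv2.imwrite("pics/w13.png",img[:,:,::-1]);print(status.observe()["tool_pos"],status.observe()["opening"])
for r in cups("scene"): print(*r)
```

```text
[ 0.60112966 -0.43921247  0.07921524] 0.0732452287788791
[147. 149.] 44 [ 0.604  -0.4406] 0.0224 0.0579 [104  53  63]
[217. 174.] 62 [ 0.5381 -0.1823] 0.0239 0.0554 [142  86  74]
[194. 193.] 67 [ 0.6403 -0.1956] 0.0239 0.0588 [ 10 159 106]
[155. 197.] 53 [ 0.7277 -0.2867] 0.0166 0.0538 [ 13 140 170]
[364. 245.] 90 [0.4545 0.3391] 0.0234 0.0614 [120  38  68]
[353. 261.] 94 [0.522  0.3426] 0.0229 0.0604 [132  40  64]
[443. 284.] 70 [0.4243 0.5848] 0.0146 0.0848 [15 89 80]
```

View pics/w13.png

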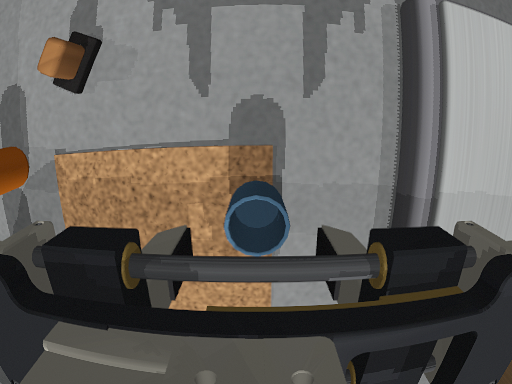

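>>> {"name": "jog_arm", "arguments": {"series": [[0.6,[0,0.002,0.02],[0,0,0]],[0.6,[0,0.002,0.045],[0,0,0]],[0.6,[0,0.002,0.056],[0,0,0]],[0.6,[0,0.002,0.06],[0,0,0]],[0.6,[0,0.002,0.06],[0,0,0]],[-0.4,[0,0.002,0.06],[0,0,0]],[-0.4,[0,0.002,0.06],[0,0,0]],[-0.4,[0,0.002,0.06],[0,0,0]],[-0.4,[0,0.002,0.06],[0,0,0]],[-0.4,[0,0.002,0.06],[0,0,0]],[-0.4,[0,0.002,0.06],[0,0,0]]]}}

```text
time: 34.45
tool_pos: [0.6015, -0.4416, 0.0205]
tool_rot: [3.141, -0.001, -0.0]
contact_force: [-0.6, 1.4, 2.8]
opening: 0.0438
```

>>> {"name": "jog_arm", "arguments": {"series": [[-0.4,[0,0,-0.03],[0,0,0]],[-0.4,[0,0,-0.07],[0,0,0]],[-0.4,[0,0,-0.11],[0,0,0]],[-0.4,[-0.07,-0.37,-0.11],[0,0,0]],[-0.4,[-0.07,-0.37,-0.11],[0,0,0]],[-0.4,[-0.07,-0.37,-0.11],[0,0,0]],[-0.4,[-0.07,-0.37,-0.11],[0,0,0]],[-0.4,[-0.07,-0.37,-0.11],[0,0,0]],[-0.4,[-0.07,-0.37,-0.11],[0,0,0]],[-0.4,[-0.07,-0.37,-0.11],[0,0,0]],[-0.4,[-0.07,-0.37,-0.11],[0,0,0]],[-0.4,[-0.07,-0.37,-0.11],[0,0,0]]]}}

```text
time: 35.45
tool_pos: [0.5308, -0.0714, 0.1298]
tool_rot: [3.141, -0.0, -0.001]
contact_force: [1.8, 0.2, -1.0]
opening: 0.0439
```

>>> {"name": "jog_arm", "arguments": {"series": [[-0.4,[0.02,-0.25,0],[0,0,0]],[-0.4,[0.02,-0.25,0],[0,0,0]],[-0.4,[0.02,-0.25,0],[0,0,0]],[-0.4,[0.02,-0.25,0],[0,0,0]],[-0.4,[0.02,-0.25,0],[0,0,0]],[-0.4,[0.02,-0.25,0],[0,0,0]],[-0.4,[0.061,-0.414,0],[0,0,0]],[-0.4,[0.061,-0.414,0],[0,0,0]],[-0.4,[0.061,-0.414,0],[0,0,0]],[-0.4,[0.061,-0.414,0],[0,0,0]],[-0.4,[0.061,-0.414,0],[0,0,0]],[-0.4,[0.061,-0.414,0],[0,0,0]]]}}

```text
time: 36.45
tool_pos: [0.5921, 0.3434, 0.1286]
tool_rot: [3.141, 0.001, 0.003]
contact_force: [-1.3, 0.2, -1.9]
opening: 0.0438
```

>>> {"name": "jog_arm", "arguments": {"series": [[-0.4,[0,0,0.0],[0,0,0]],[-0.4,[0,0,0.0],[0,0,0]],[-0.4,[0,0,0.035],[0,0,0]],[-0.4,[0,0,0.05],[0,0,0]],[-0.4,[0,0,0.05],[0,0,0]],[-0.4,[0,0,0.05],[0,0,0]]]}}

```text
time: 36.95
tool_pos: [0.5925, 0.3393, 0.0795]
tool_rot: [3.141, 0.002, -0.002]
contact_force: [0.6, 0.7, -1.4]
opening: 0.0436
```

>>> {"name": "jog_arm", "arguments": {"series": [[-0.4,[0,-0.002,0.02],[0,0,0]],[-0.4,[0,-0.002,0.04],[0,0,0]],[-0.4,[0,-0.002,0.052],[0,0,0]],[-0.4,[0,-0.002,0.056],[0,0,0]],[-0.4,[0,-0.002,0.056],[0,0,0]],[-0.4,[0,-0.002,0.056],[0,0,0]]]}}

```text
time: 37.45
tool_pos: [0.5936, 0.3429, 0.0251]
tool_rot: [-3.141, -0.002, -0.001]
contact_force: [-0.8, 0.0, -0.9]
opening: 0.0436
```

>>> {"name": "jog_arm", "arguments": {"series": [[0.2,[0,0,0],[0,0,0]],[0.2,[0,0,0],[0,0,0]],[0.2,[0,0,0],[0,0,0]],[0.2,[0,0,0],[0,0,0]],[0.2,[0,0,-0.01],[0,0,0]],[0.2,[0,0,-0.04],[0,0,0]],[0.3,[0,0,-0.08],[0,0,0]],[0.3,[0,0,-0.12],[0,0,0]],[0.3,[0,0,-0.16],[0,0,0]],[-0.3,[0,0,-0.2],[0,0,0]],[-0.3,[0,0,-0.23],[0,0,0]],[-0.3,[0,0,-0.23],[0,0,0]]]}}

```text
time: 38.45
tool_pos: [0.5949, 0.3439, 0.2635]
tool_rot: [-3.136, -0.014, -0.0]
contact_force: [0.4, 0.8, 0.0]
opening: 0.0447
```

Run:
```python
from h import *
img,W,d,P=wcloud()
cv2.imwrite("pics/w14.png",img[:,:,::-1]);print(status.observe()["tool_pos"],status.observe()["opening"])
for n in("top","scene"):
    print(n)
    for r in cups(n):
        print(*r)
img,W,d=cloud("top")
cv2.imwrite("pics/t14.png",cv2.resize(img[100:190,170:300,::-1],None,fx=6,fy=6,interpolation=cv2.INTER_CUBIC))
for n in("top","scene"):
    img,W,d=cloud(n); X,Y,Z=[W[...,i] for i in range(3)]
    m=(Z>.17)&(Z<.20)&(abs(X-.708)<.05)&(abs(Y-.037)<.05); p=W[m]
    print(n,len(p),p.mean(0),p[:,2].max(), np.round(cv2.minAreaRect(p[:,:2].astype(np.float32))[0],4),cv2.minAreaRect(p[:,:2].astype(np.float32))[1:])
    q=p[:,:2]-p[:,:2].mean(0); w,v=np.linalg.eigh(q.T@q); print(v[:,1],np.arctan2(v[1,1],v[0,1]))
```

```text
[0.59406389 0.34352946 0.25957608] 0.040155576671411
top
[350. 126.] 77 [ 0.727  -0.2855] 0.0151 0.0533 [ 13 163 172]
[323. 160.] 83 [ 0.6392 -0.1948] 0.0225 0.0562 [ 13 246 118]
[325. 196.] 76 [ 0.5379 -0.1805] 0.0223 0.0554 [139 170  75]
[127. 202.] 116 [0.5929 0.3427] 0.0226 0.0611 [105 127  92]
[ 43. 203.] 84 [0.6165 0.5597] 0.0191 0.0849 [ 4 20 89]
[129. 228.] 114 [0.5223 0.3441] 0.0227 0.0609 [105 130  96]
[133. 253.] 87 [0.4538 0.3412] 0.0224 0.0613 [105 129  93]
[ 37. 279.] 28 [0.4259 0.5788] 0.0201 0.0843 [ 14 123 139]
scene
[217. 174.] 62 [ 0.5382 -0.1829] 0.0236 0.0575 [146  76  67]
[194. 193.] 58 [ 0.6403 -0.195 ] 0.0232 0.0582 [ 10 153 107]
[155. 197.] 55 [ 0.7288 -0.2845] 0.0158 0.0539 [ 12 138 168]
[360. 248.] 17 [0.4693 0.3344] 0.0113 0.0616 [107  87  76]
[352. 262.] 87 [0.5225 0.3414] 0.0233 0.064 [114  57  67]
[340. 279.] 93 [0.5946 0.3411] 0.0229 0.0613 [118  49  67]
[443. 284.] 77 [0.4253 0.5851] 0.0148 0.085 [15 97 79]
top 105 [0.70570466 0.03785095 0.18104154] 0.1864110819273812 [0.7077 0.0378] ((0.014108487404882908, 0.04261564463376999), 77.73056030273438)
[-0.97498619  0.22226547] 2.9174552059508847
scene 88 [0.71004281 0.03765443 0.17948814] 0.18618419018446186 [0.7085 0.0368] ((0.015704210847616196, 0.04160342365503311), 81.57591247558594)
[-0.98285772  0.18436566] 2.956166238455792
```

View pics/w14.png

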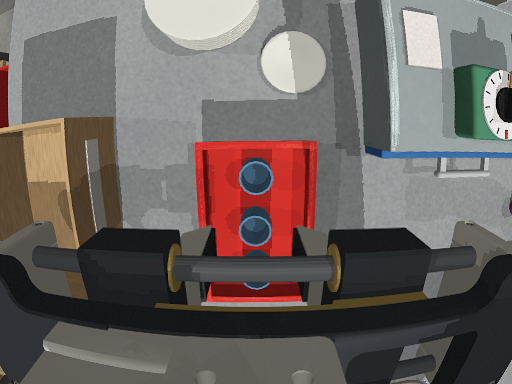

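View pics/t14.png

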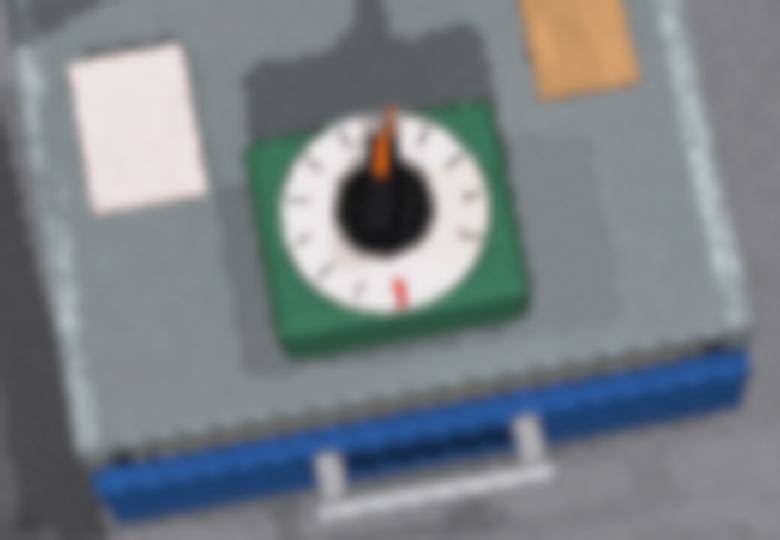

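>>> {"name": "jog_arm", "arguments": {"series": [[-0.15,[0.114,0.306,0.03],[0,0,0.19]],[-0.15,[0.114,0.306,0.03],[0,0,0.19]],[-0.15,[0.114,0.306,0.03],[0,0,0.19]],[-0.15,[0.114,0.306,0.03],[0,0,0.19]],[-0.15,[0.114,0.306,0.03],[0,0,0.19]],[-0.15,[0.114,0.306,0.03],[0,0,0.19]],[-0.15,[0.114,0.306,0.03],[0,0,0.19]],[-0.15,[0.114,0.306,0.03],[0,0,0.19]],[-0.15,[0.114,0.306,0.03],[0,0,0.19]],[-0.15,[0.114,0.306,0.03],[0,0,0.19]],[-0.15,[0.114,0.306,0.03],[0,0,0.19]],[-0.15,[0.114,0.306,0.03],[0,0,0.19]]]}}

```text
time: 39.75
tool_pos: [0.7062, 0.0383, 0.2233]
tool_rot: [-3.141, 0.001, -0.189]
contact_force: [-0.2, 0.3, 0.2]
opening: 0.0392
```

Run:
```python
from h import *
img,W,d,P=wcloud()
cv2.imwrite("pics/w15.png",img[:,:,::-1]);s=status.observe();print(s["tool_pos"],s["tool_rot"],s["opening"],s["qpos"])
X,Y,Z=[W[...,i] for i in range(3)]
m=(Z>.165)&(Z<.195)&(abs(X-.708)<.04)&(abs(Y-.037)<.04); p=W[m]
r=cv2.minAreaRect(p[:,:2].astype(np.float32)); print(len(p),r,np.percentile(p[:,2],[5,50,95]))
```

```text
[0.70624442 0.03852215 0.22363422] [-3.14145715e+00  4.38748730e-04 -1.88232726e-01] 0.03892673873427163 [-5.38247218e-02  7.02014799e-01  9.24825403e-01  1.93378714e-04
  1.51516909e+00  1.70519357e+00]
1117 ((0.7072416543960571, 0.03643607720732689), (0.013837167993187904, 0.04201424866914749), 79.42768859863281) [0.17512242 0.18105341 0.18238907]
```

View pics/w15.png

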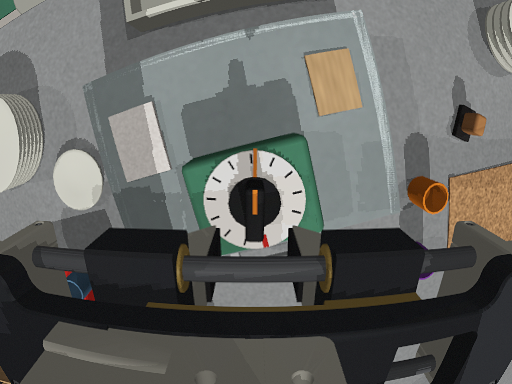

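>>> {"name": "jog_arm", "arguments": {"series": [[-0.15,[0.001,0.002,0.02],[0,0,0]],[-0.15,[0.001,0.002,0.045],[0,0,0]],[-0.15,[0.001,0.002,0.06],[0,0,0]],[-0.15,[0.001,0.002,0.065],[0,0,0]],[-0.15,[0.001,0.002,0.065],[0,0,0]],[-1,[0.001,0.002,0.065],[0,0,0]],[-1,[0.001,0.002,0.065],[0,0,0]],[-1,[0.001,0.002,0.065],[0,0,0]],[-1,[0.001,0.002,0.065],[0,0,0]],[-1,[0.001,0.002,0.065],[0,0,0]],[-1,[0.001,0.002,0.065],[0,0,0]]], "squeeze": 20}}

```text
time: 40.72
tool_pos: [0.7082, 0.0374, 0.1602]
tool_rot: [-3.137, -0.003, -0.189]
contact_force: [1.9, 8.6, 1.7]
opening: 0.0139
```

>>> {"name": "jog_arm", "arguments": {"series": [[-1,[0,0,0],[0,0,-0.06]],[-1,[0,0,0],[0,0,-0.16]],[-1,[0,0,0],[0,0,-0.27]],[-1,[0,0,0],[0,0,-0.38]],[-1,[0,0,0],[0,0,-0.49]],[-1,[0,0,0],[0,0,-0.6]],[-1,[0,0,0],[0,0,-0.71]],[-1,[0,0,0],[0,0,-0.82]],[-1,[0,0,0],[0,0,-0.93]],[-1,[0,0,0],[0,0,-1.04]],[-1,[0,0,0],[0,0,-1.14]],[-1,[0,0,0],[0,0,-1.2]]]}}

```text
time: 41.72
tool_pos: [0.7079, 0.0382, 0.1602]
tool_rot: [3.142, -0.006, 1.017]
contact_force: [1.2, 10.4, 2.1]
opening: 0.0135
```

>>> {"name": "jog_arm", "arguments": {"series": [[-1,[0.001,-0.0005,0],[0,0,-0.06]],[-1,[0.001,-0.0005,0],[0,0,-0.16]],[-1,[0.001,-0.0005,0],[0,0,-0.27]],[-1,[0.001,-0.0005,0],[0,0,-0.38]],[-1,[0.001,-0.0005,0],[0,0,-0.49]],[-1,[0.001,-0.0005,0],[0,0,-0.6]],[-1,[0.001,-0.0005,0],[0,0,-0.71]],[-1,[0.001,-0.0005,0],[0,0,-0.82]],[-1,[0.001,-0.0005,0],[0,0,-0.93]],[-1,[0.001,-0.0005,0],[0,0,-1.04]],[-1,[0.001,-0.0005,0],[0,0,-1.14]],[-1,[0.001,-0.0005,0],[0,0,-1.2]]]}}

```text
time: 42.72
tool_pos: [0.707, 0.0383, 0.1602]
tool_rot: [3.139, -0.002, 2.216]
contact_force: [-3.5, 8.2, 3.8]
opening: 0.0141
```

>>> {"name": "jog_arm", "arguments": {"series": [[-1,[0,0,0],[0,0,-0.06]],[-1,[0,0,0],[0,0,-0.16]],[-1,[0,0,0],[0,0,-0.27]],[-1,[0,0,0],[0,0,-0.38]],[-1,[0,0,0],[0,0,-0.49]],[-1,[0,0,0],[0,0,-0.6]],[-1,[0,0,0],[0,0,-0.71]],[-1,[0,0,0],[0,0,-0.8]],[-1,[0,0,0],[0,0,-0.86]],[-1,[0,0,0],[0,0,-0.9]],[-1,[0,0,0],[0,0,-0.93]]]}}

```text
time: 43.63
tool_pos: [0.7066, 0.0377, 0.1602]
tool_rot: [3.139, -0.001, -3.14]
contact_force: [-4.4, 5.9, 4.5]
opening: 0.0141
```

```bash
python3 -c "
from cell import status
s=status.observe();print(s['tool_rot'],s['torque'],s['contact_force'],s['qpos'])"
```

```text
[ 3.13910336e+00 -5.01861734e-04 -3.14041591e+00] [ 1.03300918  0.729793   -0.04177074] [-4.36087309  5.92359059  4.54896754] [-0.05601109  0.7372644   1.02904326  0.00250393  1.37592892 -1.62846918]
```

Now ease the last ~0.06 rad plus slight overtravel against the stop.

>>> {"name": "jog_arm", "arguments": {"series": [[-1,[0,0,0],[0,0,-0.02]],[-1,[0,0,0],[0,0,-0.04]],[-1,[0,0,0],[0,0,-0.06]],[-1,[0,0,0],[0,0,-0.08]],[-1,[0,0,0],[0,0,-0.1]],[-1,[0,0,0],[0,0,-0.1]]]}}

```text
time: 44.13
tool_pos: [0.7068, 0.0376, 0.1602]
tool_rot: [3.139, 0.0, -3.042]
contact_force: [-5.2, 5.7, 4.3]
opening: 0.0143
```

```bash
python3 -c "
from cell import status
s=status.observe();print(s['tool_rot'],s['torque'],s['contact_force'],s['joint_efforts'])"
```

```text
[ 3.13894542e+00  4.27105720e-06 -3.04234089e+00] [ 1.04782483  0.65979062 -0.47937921] [-5.22319902  5.67939994  4.25791681] [ -3.50405775 -59.77676511 -25.68361223  -1.71739619  -1.40407149
  -0.72509458]
```

>>> {"name": "jog_arm", "arguments": {"series": [[-1,[0,0,0],[0,0,-0.06]],[-0.3,[0,0,0],[0,0,-0.06]],[-0.3,[0,0,0],[0,0,-0.06]],[-0.3,[0,0,0],[0,0,-0.06]],[-0.3,[0,0,0],[0,0,-0.06]],[-0.3,[0,0,-0.03],[0,0,-0.06]],[-0.3,[0,0,-0.07],[0,0,-0.06]],[-0.3,[-0.0,0,-0.1],[0,0,-0.06]],[-0.3,[0.03,0,-0.1],[0,0,-0.06]],[-0.3,[0.07,0,-0.1],[0,0,-0.06]],[-0.3,[0.11,0,-0.1],[0,0,-0.06]],[-0.3,[0.15,0,-0.1],[0,0,-0.06]]]}}

```text
time: 45.13
tool_pos: [0.5562, 0.0207, 0.2584]
tool_rot: [-3.141, -0.0, -2.984]
contact_force: [-0.2, 0.3, 0.8]
opening: 0.032
```

>>> {"name": "jog_arm", "arguments": {"series": [[-0.3,[0.04,0,0],[0,0,0]],[-0.3,[0.08,0,0],[0,0,0]],[-0.3,[0.12,0,0],[0,0,0]],[-0.3,[0.12,0,0],[0,0,0]],[-0.3,[0.12,0,0],[0,0,0]],[-0.3,[0.12,0,0],[0,0,0]]]}}

```text
time: 45.63
tool_pos: [0.4405, 0.0019, 0.2595]
tool_rot: [-3.141, 0.002, -2.984]
contact_force: [1.4, -0.2, -0.3]
opening: 0.0321
```

Run:
```python
from h import *
img,W,d,P=wcloud()
cv2.imwrite("pics/w16.png",img[:,:,::-1]);s=status.observe();print(s["tool_pos"],s["tool_rot"],s["opening"])
for n in("top","scene"):
    print(n)
    for r in cups(n): print(*r)
    img,W,d=cloud(n); X,Y,Z=[W[...,i] for i in range(3)]
    m=(Z>.17)&(Z<.20)&(abs(X-.708)<.05)&(abs(Y-.037)<.05); p=W[m]
    r=cv2.minAreaRect(p[:,:2].astype(np.float32)); print(r)
    cv2.imwrite(f"pics/{n}16.png",img[:,:,::-1])
    if n=="top": cv2.imwrite("pics/t16.png",cv2.resize(img[100:190,170:300,::-1],None,fx=6,fy=6,interpolation=cv2.INTER_CUBIC))
```

```text
[0.440874   0.00195448 0.25918421] [-3.14093484e+00  1.78840448e-03 -2.98385111e+00] 0.03197454507566238
top
[350. 126.] 79 [ 0.7277 -0.2854] 0.0163 0.0545 [ 13 164 170]
[324. 160.] 73 [ 0.6387 -0.1949] 0.0224 0.0548 [ 13 244 114]
[325. 196.] 73 [ 0.5376 -0.1805] 0.0221 0.0573 [139 170  75]
[127. 202.] 113 [0.5933 0.3424] 0.0226 0.0618 [105 129  91]
[129. 228.] 110 [0.5218 0.344 ] 0.0228 0.062 [105 127  94]
[131. 254.] 114 [0.4539 0.3416] 0.0223 0.0625 [105 127  94]
((0.7064590454101562, 0.03790593892335892), (0.04043709114193916, 0.013832923956215382), 2.8033053874969482)
scene
[217. 174.] 60 [ 0.5387 -0.1815] 0.0236 0.0562 [143  84  76]
[194. 192.] 63 [ 0.6397 -0.1963] 0.0231 0.0554 [ 10 157 114]
[155. 197.] 54 [ 0.7284 -0.2851] 0.0159 0.0541 [ 13 142 171]
[364. 244.] 93 [0.4542 0.3403] 0.023 0.0636 [126  40  64]
[353. 261.] 96 [0.5231 0.341 ] 0.0231 0.0608 [131  44  64]
[340. 279.] 87 [0.5944 0.3399] 0.0225 0.0649 [128  44  69]
[443. 284.] 75 [0.4267 0.5848] 0.015 0.0847 [15 80 83]
((0.7083920240402222, 0.03687351197004318), (0.042206186801195145, 0.01471391599625349), 3.2253940105438232)
```

View pics/t16.png

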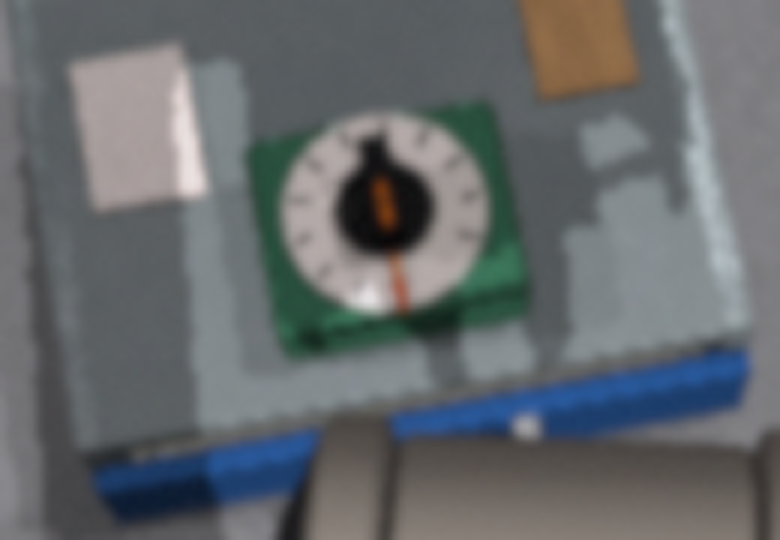

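View pics/top16.png

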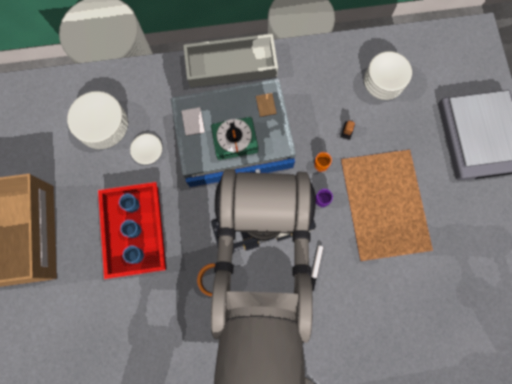

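View pics/scene16.png

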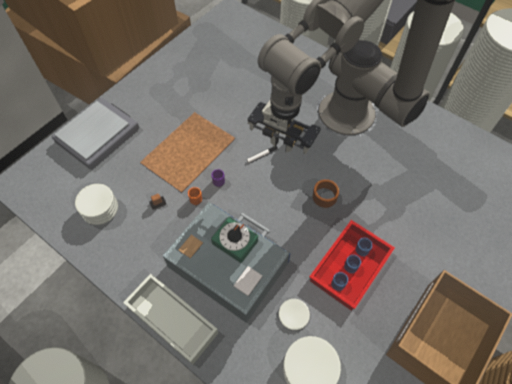

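>>> {"name": "jog_arm", "arguments": {"series": [[-0.3,[-0.04,0,0],[0,0,0]],[-0.3,[-0.08,0,0],[0,0,0]],[-0.3,[-0.12,0,0],[0,0,0]],[-0.3,[-0.16,0,0],[0,0,0]],[-0.3,[-0.2,0,0],[0,0,0]],[-0.3,[-0.24,0,0],[0,0,0]],[-0.3,[-0.26,0,0],[0,0,0]],[-0.3,[-0.26,0,0],[0,0,0]],[-0.3,[-0.26,0,0],[0,0,0]]]}}

```text
time: 46.63
tool_pos: [0.6969, 0.0435, 0.2562]
tool_rot: [3.141, -0.003, -2.983]
contact_force: [-0.8, -0.5, 0.4]
opening: 0.0321
```

Run:
```python
from h import *
img,W,d,P=wcloud()
cv2.imwrite("pics/w17.png",img[:,:,::-1]);s=status.observe();print(s["tool_pos"])
c=np.array([.753,.039]);e=np.array([.9984,.0558]);f=np.array([-.0558,.9984])
a=(W[...,:2]-c)@e; b=(W[...,:2]-c)@f; Z=W[...,2]
hsv=cv2.cvtColor(img,cv2.COLOR_RGB2HSV)
blue=(hsv[...,0]>100)&(hsv[...,0]<125)&(hsv[...,1]>120)
for lo in (-.1,-.06,-.02,.02,.06,.1):
    s_=(b>lo-.006)&(b<lo+.006)
    k=s_&blue&(Z>.062)&(Z<.071); t=s_&(Z>.09)&(Z<.10)&(a<-.09)&(a>-.13)
    print(lo,k.sum(),np.percentile(a[k],[2,98]).round(4) if k.sum() else None, np.percentile(a[t],[2]).round(4) if t.sum() else None)
```

```text
[0.69621982 0.0433041  0.25725575]
-0.1 86 [-0.1221 -0.112 ] [-0.1105]
-0.06 96 [-0.1222 -0.1115] [-0.1108]
-0.02 98 [-0.1226 -0.1119] [-0.111]
0.02 98 [-0.1225 -0.112 ] [-0.1109]
0.06 96 [-0.1231 -0.1123] [-0.1111]
0.1 90 [-0.1229 -0.112 ] [-0.1114]
```

View pics/w17.png

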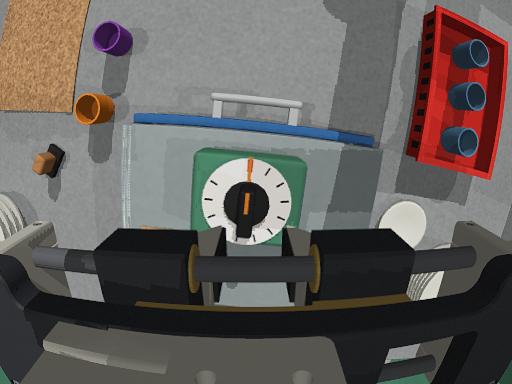

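```bash
python3 -c "
from cell import job,status
print(status.observe()['time'],status.observe()['contact_force']); print(job.hand_in())"
```

```text
46.6833 [-0.38266452 -0.09268995 -0.52125264]
the job is handed in; nothing more can be done
None
```

I stood three white cups in the drawer and pushed it home. I then stood three blue cups in the red crate and turned the counter knob anticlockwise to its zero stop. I handed the job in at about 46.7 s, with the open gripper clear in the air above the knob.

- **Drawer:** The last wrist view showed the inner edge of its front panel within about 1 mm of the cabinet face. The final push ended against about 23 N, well above the 5 to 9 N detent.
- **Knob:** The bar lay at about 3° against the cabinet's 3.2° yaw, with the pointer at the red mark. The wrist torque rose from 0.04 to 0.48 N m when I pressed on past the stop.
- **Blue cups:** All three stood upright, within about 3 mm of the crate's centreline in y and 70 mm apart. One was knocked about 3 cm while on the mat, and I picked it up from its new place.
- **Other things:** The stamp and the orange and purple look-alikes measured where they started. The saucer, tape roll and marker looked unmoved in the pictures; I did not measure them.

**Not checked:** I saw the white cups upright just before the push but could not see them once the drawer was shut. I assume they stayed up, because the drawer was pushed slowly.

**Off plan:** The first white cup slipped about 9 mm in the grip and touched the drawer floor early. It was released upright. After that I gave the fingers longer to close.

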